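Nest the shield cans in the leaning cradle and stand the probe in them

ROBOT

A 6-joint arm with a two-finger parallel gripper is mounted at the origin on a cart in front of the work surface, level with it; the furniture and walls round the work are solid. World frame = base frame: x ahead of the robot, y to its left, z up, the work surface at z = 0. Lengths are in m, angles in rad, forces in N, time in s.
With the tool pointing down it reaches from about 0.375 to 0.9 m from the base axis. Payload 3.1 kg.
Tool frame: the origin (TCP) lies where the fingers leave the gripper's body, on its centre line; the fingertips stand 70 mm ahead of it and the grasp point (between the pads) lies 51 mm ahead of it; z points along the fingers, y is the line along which they close (so a half turn about z gives the same grasp; the last joint's range is limited). The gripper opens to 87 mm and grips with 3 to 60 N. Pads are 19 mm wide; open, the fingers measure 117 mm over their backs; the gripper's body (75 mm by 190 mm) begins 51 mm behind the grasp point.
Start: joints at [-1.313, 0.527, 1.433, -0, 1.181, -0.178], TCP at [0.264, -0.567, 0.292] pointing down, gripper open.
Joint ranges: [-3.08, 3.08], [-0.75, 2.2], [0.22, 2.44], [-1.43, 4.57], [0, 2.65], [-2.85, 2.85]. Speed limits (rad/s): [2.79, 2.79, 3.14, 3.14, 3.14, 3.14].

INTERFACE

Orientations are given as a unit quaternion [x, y, z, w].
In Python, from rig import robot gives the robot as it stands.
- The arm moves only by the tool send_rows, never from a script. Its argument "deltas" is text: rows parted by semicolons, each of 7 numbers parted by spaces: the shift along the tool's x, y, z in mm, then the turn, a rotation vector about the tool's x, y, z in degrees, then the opening, from 0 (shut) to 1 (fully open). A call has 1 to 10 rows; each row shifts and turns the commanded pose from where the row before left it, along the tool's axes as they then stand; what a row does not reach is not made up. A row lasts 1/8 s, in which the tool goes at most 62.5 mm and 10.7 degrees, less where a joint would pass 70% of its speed; a pose out of reach is approached as far as the arm can. A call is refused whole if a number of a shift passes 62.5 or a number of a turn 10.7, either way. A call with a gripper value outside its range is refused whole. The fingers move at their own pace and stop on an object; "newtons" is the grip in N (left out, the last holds). Time passes only in rows, so rows that do not move let the fingers close. It gives the time, the measured TCP pose, the force, the opening and the grip force at its end, in the units of the state.
- robot.get_obs(): the state, without advancing time (a new reading comes with each control period).
- robot.camera(name): name is "scene" or "top" or "wrist"; returns a dict with "image" (400x640x3 uint8, red, green, blue), "depth" (400x640 float32, m along the optical axis (not along the pixel's ray), 0 where there is no reading), "fovy" (degrees; the focal length in pixels is half the picture's height over the tangent of half this angle, whatever the lens; pixels are square), "cx", "cy" (the principal point, pixels), "rvec" (rotation vector, rad) and "tvec" (3), from world to camera coordinates, as OpenCV has them. Camera axes: x right, y down, z forward; pixel columns grow to the right and rows downward; lengths in m; the calibration is good to about 2 mm. A picture is of the moment at which its call begins.
- robot.hand_in(): hands the job in; it is judged then, once.
Trained networks look in the newest picture that a camera, given by its name, has taken for a name from the list of things; names that differ only in an ending like _2 or _b are one class to them, and where a whole thing is asked for, a point or a joint stands for the part that bears it (a point fixed in the world has none). Each returns a list of dicts, best first, with "p" (0 to 1); they miss things now and then, are a little off and sometimes report something else, mostly with a low value. They report only what shows in the picture. A call takes as long as a camera call. They do not tell look-alikes from the thing itself.
- robot.find_in(camera, thing): "box" ([left, top, right, bottom] in pixels, round what is visible of it).
- robot.cut_out(camera, thing): "region" (400x640 bool, what is visible of it) and "box" ([left, top, right, bottom] in pixels, round what is visible of it).
The state is a dict: "time": time; "q": joint angles; "joint_velocities": joint speeds; "joint_torque": joint torques, N m; "position": TCP position; "tool_rot": TCP orientation; "ft_force": force on the tool from outside, world axes, zero at the start; "moment": the same for the moment, N m; "grip_width": finger opening in m; "grip_force": force on a finger pad.
Only numpy, scipy, OpenCV 4.12 (cv2) and the standard library are available. Lean on these libraries where they do the work, as an engineer would, in place of code of your own. Each camera call takes 0.05 s, during which the arm holds its last target. There are 200 camera calls.

TASK

Put the three-layer magnetic shield together: the outer can is already clamped in the leaning cradle, so lower the middle can into it, turning it until its toothed foot drops between the lugs hidden at the bottom and it sits fully home, then lower the smallest can fully home into the middle one, and stand the sensor probe in the bore of the smallest can, right down on its floor. The shield metal is spoilt by knocks: work gently, never tip over or ram a can, and leave the screw tray, the yellow screwdriver and the side cutter where they lie. Let go of everything at the end.

Things in the scene. Friction and masses are not known exactly. Their poses are not given: they have to be found in the camera images.
- cradle: grey cradle that never moves; origin at the worktop under its trunnion axis. Base plate 125 x 124 mm; two cheeks carry a clamped ring with the outer can, which leans 25 to 40 degrees from vertical, mouth turned roughly to the robot's right. A black clamp knob on the cheek nearer the robot reaches 71 mm from the middle; cheeks and knob stay 11 mm or more below the can's rim plane. No clamp yields in this work
- mouth (a point): centre of the mouth of the outer can, in its rim plane. z is the can's axis, pointing out of the mouth (so it leans); y is level, towards the clamp knob. The can is grey metal, 72 mm outside, 64 mm bore
- floor (a point): centre of the flat floor inside the outer can, 65 mm below the mouth (axes as there). Three lugs stand on it, 120 degrees apart, each 5 mm wide along the circle, 6 mm high, 17 to 31 mm off the axis. The angle about the axis at which they stand changes each time and is not given: these axes do not tell it, it must be felt
- mid_centre (a point): centre, half-way up, of the loose middle can: grey metal, 60 mm outside, 85 mm high, 52 mm bore, 0.18 to 0.29 kg, standing mouth up on the worktop at the start. z is its axis, towards the mouth. Fully home its centre lies 22.5 mm below the outer mouth along the axis and its rim stands 20 mm proud, where it can be held and turned
- mid_foot (a point): centre of the underside of the middle can (axes as mid_centre); the can's inner floor is 10 mm above it. White foot of six teeth, 7.5 mm high, 10.5 mm wide, 18 to 27.5 mm off the axis, gaps at 0, 60, 120... degrees from x. Resting on the lugs the can is 6 mm too high; turned by up to 60 degrees with light pressure it drops between them (about 4 degrees of play either way)
- inner_centre (a point): centre, half-way up, of the loose smallest can: grey metal, 46 mm outside, 95 mm high, 0.16 to 0.26 kg, plain white stepped foot, thick black liner with a 24 mm bore; bore floor 8 mm above the underside. Starts mouth up on the worktop. z is its axis, to the mouth. Home (any angle) it stands on the middle can's floor, centre 7.5 mm below the outer mouth, rim 20 mm proud of the middle can's
- probe_centre (a point): centre, half-way up, of the loose sensor probe, a round stick 125 mm long: from below 87 mm of grey tube 18 mm wide, a black ribbed head 22 mm wide and 30 mm long, a metal boss 12 mm wide and 8 mm long; 0.07 kg. z is its axis, to the head. Home in the smallest can its centre is 15.5 mm above the outer mouth along the axis
- rest: fixed turned metal rest in which the probe stands upright at the start; origin at the centre of its underside. Foot 58 mm wide, socket tube 31 mm wide, bore 22 mm, its top 42 mm and floor 10 mm above the worktop. Beyond it the fixed head of the magnifier lamp hangs 0.1 to 0.23 m above the worktop, 0.55 to 0.77 m ahead of the robot and 0.21 to 0.45 m to its left: go round it
- screw_tray: bystander: round tin tray with screws, 78 mm wide, 16 mm high; origin at the centre of its underside
- driver_yellow: bystander: small yellow screwdriver, 130 mm long, 19 mm thick, lying; origin at the centre of its underside
- side_cutter: bystander: blue-handled side cutter, 143 x 57 x 14 mm, lying; origin at the centre of its underside
There are look-alikes about, which are no part of the job. What is shaped like the part that bears inner_centre but blue or pink is not meant.

How it is judged:
By the outcome, as a careful person would: the job done as asked, in the order asked, and still so for the second after the job is handed in, with the robot touching nothing.
It also fails if it takes over 72 s, if anything falls off the work surface, if the arm or the gripper's body presses on something with over 40 N, if the wrist force passes 120 N, or if a joint passes its speed limit or range.

## Working session

There is one attempt and no reset: what is moved stays moved. The work goes in short steps, Python scripts to look and compute and a tool call to move; the robot and the scene stay as the last step left them, time stands still between calls to the robot, and variables do not carry over. Pictures are saved under pics/ and viewed, at most 10 in all, crops included, and the job is handed in when it is done.

Besides the shell and the picture viewer there is one more tool, called after "Emit:" as a command line: name --argument value ..., lists and objects as JSON in quotes. send_rows: Moves the arm, as the interface text tells. Its arguments: {"type":"object","properties":{"deltas":{"type":"string"},"newtons":{"type":"number"}},"required":["deltas"]}

```bash
mkdir -p pics; ls
python3 - <<'E'
from rig import robot
import cv2,numpy as np
a=robot.camera("scene");b=robot.camera("top")
np.savez('/tmp/c.npz',**{k+'_s':v for k,v in a.items()},**{k+'_t':v for k,v in b.items()})
im=np.vstack([a['image'],b['image']])[:,:,::-1]
cv2.imwrite('pics/s.png',a['image'][:,:,::-1]);cv2.imwrite('pics/t.png',b['image'][:,:,::-1])
for n,c in(('scene',a),('top',b)):
  R=cv2.Rodrigues(np.array(c['rvec']))[0];print(n,c['fovy'],c['cx'],c['cy'],'campos',-R.T@c['tvec'],'fwd',R[2])
  for t in['cradle','mid_centre','inner_centre','probe_centre','rest','screw_tray','driver_yellow','side_cutter']:
    print(t,[(np.round(d['box']).astype(int).tolist(),round(d['p'],2)) for d in robot.find_in(n,t)[:4]])
print(robot.get_obs())
E
```

```text
pics
scene 47.81475332486208 319.9432193603814 193.09344059049502 campos [0.04085032 0.57160737 0.83823246] fwd [ 0.43583599 -0.58085446 -0.68749915]
cradle [([245, 212, 311, 281], 0.95), ([267, 174, 296, 193], 0.67)]
mid_centre []
inner_centre [([360, 130, 379, 162], 0.83), ([401, 124, 413, 166], 0.57)]
probe_centre [([249, 286, 267, 318], 0.78)]
rest [([250, 310, 278, 338], 0.56), ([268, 174, 294, 192], 0.17)]
screw_tray [([270, 174, 296, 193], 0.63)]
driver_yellow []
side_cutter [([332, 243, 372, 286], 0.81)]
top 47.859041959355004 324.8071703362797 196.74916985531848 campos [ 0.46989235 -0.07765692  1.14815884] fwd [ 0.05959705 -0.0069984  -0.99819798]
cradle [([224, 162, 287, 230], 0.87), ([238, 176, 273, 215], 0.27)]
mid_centre [([351, 197, 381, 221], 0.92)]
inner_centre [([440, 224, 470, 242], 0.67), ([415, 188, 445, 210], 0.66), ([408, 227, 433, 246], 0.63), ([352, 196, 380, 224], 0.59)]
probe_centre []
rest [([181, 223, 200, 243], 0.89), ([252, 248, 312, 272], 0.61)]
screw_tray [([313, 126, 347, 156], 0.67)]
driver_yellow [([234, 180, 275, 215], 0.69), ([386, 143, 415, 152], 0.51)]
side_cutter [([251, 247, 310, 270], 0.7)]
{'time': 0.9, 'q': array([-1.31348192e+00,  5.27472218e-01,  1.43266823e+00,  1.60412721e-05,
        1.18137487e+00, -1.78482926e-01]), 'joint_velocities': array([ 0.00069771,  0.00073514, -0.00053578, -0.00081434, -0.0010759 ,
        0.00214389]), 'joint_torque': array([-6.02142336e-05, -4.39999115e+01, -1.76989210e+01,  6.34027761e-02,
        5.03366499e-02, -1.37126329e-05]), 'position': array([ 0.26387271, -0.56656426,  0.29227562]), 'tool_rot': array([9.76354525e-01, 2.16175483e-01, 8.93831213e-06, 3.83481704e-05]), 'ft_force': array([ 0.05124878, -0.23838726,  0.31980343]), 'moment': array([-0.0053002 , -0.02574338,  0.02678694]), 'grip_force': 0.0, 'grip_width': 0.08706388342720436}
```

Run:
```python
import cv2
s=cv2.imread('pics/s.png');t=cv2.imread('pics/t.png')
cv2.imwrite('pics/s2.png',cv2.resize(s[90:360,170:490],(800,600*9//8*1),interpolation=cv2.INTER_CUBIC)[:600] if 0 else cv2.resize(s[110:350,200:520],(800,600),interpolation=cv2.INTER_CUBIC))
cv2.imwrite('pics/t2.png',cv2.resize(t[90:330,170:490],(800,600),interpolation=cv2.INTER_CUBIC))
```

```text
(no output)
```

View pics/s2.png

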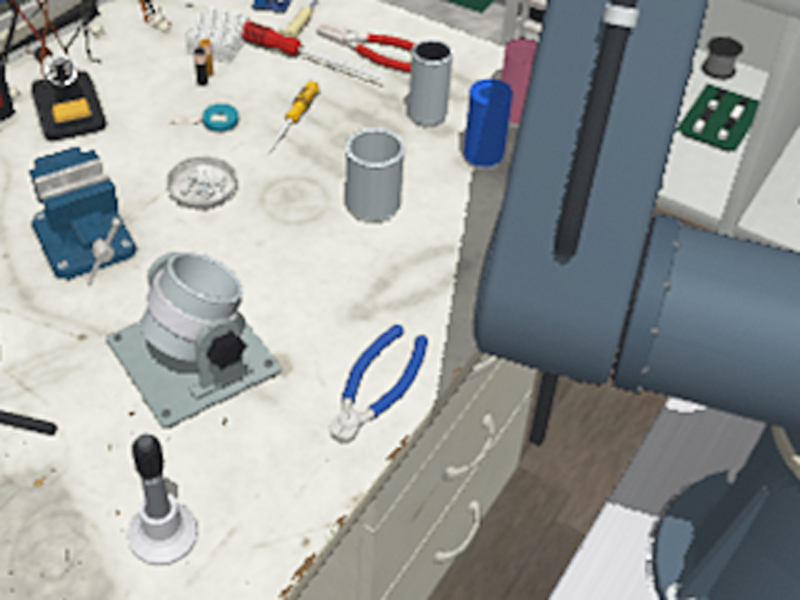

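View pics/t2.png

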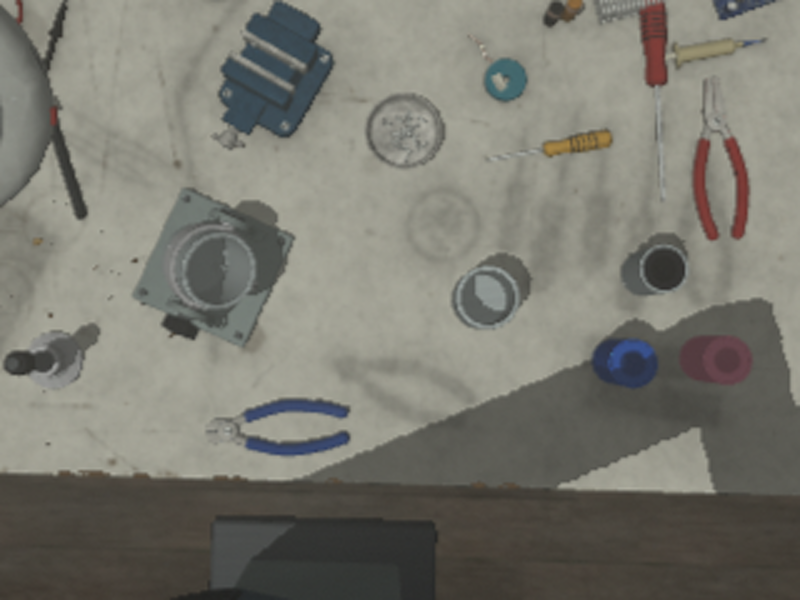

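```bash
cat > h.py <<'E'
import numpy as np,cv2
from scipy.optimize import least_squares
def cloud(c,box=None):
    """world points (h,w,3) nan where no depth"""
    R=cv2.Rodrigues(np.array(c['rvec'],float))[0];d=c['depth'].astype(float)
    f=d.shape[0]/2/np.tan(np.radians(c['fovy'])/2)
    v,u=np.mgrid[:d.shape[0],:d.shape[1]]
    P=np.stack([(u-c['cx'])/f*d,(v-c['cy'])/f*d,d],-1)
    P[d==0]=np.nan
    return (P-np.array(c['tvec']).ravel())@R
def circ(p,r,x0):
    """fit circle centre of known radius/radii list: each point to nearest radius"""
    r=np.atleast_1d(r)
    f=lambda x:np.abs(np.hypot(p[:,0]-x[0],p[:,1]-x[1])[:,None]-r).min(1)
    return least_squares(f,x0,loss='soft_l1',f_scale=.001)
E
python3 - <<'E'
from h import *
z=np.load('/tmp/c.npz')
cs={k:{n:z[n+'_'+k] for n in('image','depth','fovy','cx','cy','rvec','tvec')} for k in 'st'}
W={k:cloud(cs[k]) for k in cs}
for k in cs:
  w=W[k].reshape(-1,3);g=w[(abs(w[:,2])<.006)&(w[:,0]>.4)&(w[:,0]<.6)&(abs(w[:,1])<.2)];print(k,'table z',np.median(g[:,2]),g[:,2].std())
# top-view seeds
for nm,(u,v),H in(('mid',(365,209),.085),('inner',(436,197),.095),('cradle',(257,197),.1),('probe',(190,235),.13),('tray',(332,142),.016),('driver',(400,148),.01),('cutter',(280,261),.01)):
  w=W['t'][v-18:v+19,u-18:u+19].reshape(-1,3);w=w[~np.isnan(w[:,0])];hi=w[w[:,2]>w[:,2].max()-.012]
  print(nm,'zmax',w[:,2].max(),'hi mean',hi.mean(0),len(hi))
  if nm in('mid','inner'):
    for k in W:
      q=W[k].reshape(-1,3);c=hi.mean(0);q=q[(np.hypot(q[:,0]-c[0],q[:,1]-c[1])<.045)&(q[:,2]>.015)&(q[:,2]<H+.01)]
      if len(q)<30:print(k,'few');continue
      s=circ(q,[.03,.026] if nm=='mid' else [.023],c[:2]);
      print(' ',k,len(q),s.x,np.median(s.fun),'top z',np.percentile(q[:,2],95))
E
```

```text
s table z 0.0020699475114085066 0.001542556578519016
t table z -0.0009343886861507469 0.0021568165669051207
mid zmax 0.09044806238212018 hi mean [ 0.50921691 -0.1802486   0.08393336] 143
  s 736 [ 0.50874473 -0.17964658] 0.0008487790221321737 top z 0.08738131878050584
  t 251 [ 0.5087968  -0.17949324] 0.0003823553374797048 top z 0.08686732950416831
inner zmax 0.099697802563297 hi mean [ 0.53983833 -0.34357923  0.0924663 ] 227
  s 499 [ 0.5405     -0.34392865] 0.0014925913321099937 top z 0.09719694431683366
  t 415 [ 0.53994516 -0.34305419] 0.003433074984366496 top z 0.09521053182823085
cradle zmax 0.12093959248390333 hi mean [0.53415554 0.09707377 0.11426785] 82
probe zmax 0.13737960102843944 hi mean [0.43553083 0.24786646 0.13003725] 51
tray zmax 0.0194898274773604 hi mean [ 0.68391513 -0.09660312  0.01238015] 151
driver zmax 0.020861191559829753 hi mean [ 0.67047729 -0.27486362  0.01404904] 174
cutter zmax 0.016409080530799133 hi mean [0.37416654 0.02192066 0.01019389] 361
```

```bash
cat >> h.py <<'E'
def fit_outer(q,m0,a0):
    """q points; mouth m, axis a (unit, via xy); cup r 36/32, depth 65"""
    def dec(x): return x[:3],np.array([x[3],x[4],np.sqrt(max(1e-6,1-x[3]**2-x[4]**2))])
    def sd(x,q):
        m,a=dec(x);d=q-m;s=d@a;r=np.linalg.norm(d-s[:,None]*a,axis=1)
        wall=np.hypot(np.minimum(np.maximum(abs(r-.034)-.002,-.002),1)*0+abs(abs(r-.034)-.002),np.maximum(s,0))
        top=np.where(abs(r-.034)<.002,abs(s),np.hypot(abs(r-.034)-.002,s))
        fl=np.where(r<.032,abs(s+.065),1)
        return np.minimum(np.minimum(wall,top),fl)
    x=np.r_[m0,a0[:2]]
    for i in range(6):
        m,a=dec(x);d=q-m;s=d@a;r=np.linalg.norm(d-s[:,None]*a,axis=1)
        k=(s<.008)&(s>-.07)&(r<.041)&((s>-.010)|(r<.033))
        sol=least_squares(sd,x,args=(q[k],),loss='soft_l1',f_scale=.0015);x=sol.x
    return dec(x),k.sum(),np.median(abs(sd(x,q[k])))
E
python3 - <<'E'
from h import *
z=np.load('/tmp/c.npz')
cs={k:{n:z[n+'_'+k] for n in('image','depth','fovy','cx','cy','rvec','tvec')} for k in 'st'}
W={k:cloud(cs[k]) for k in cs}
Q={}
for k in W:
  q=W[k].reshape(-1,3);Q[k]=q[(np.hypot(q[:,0]-.53,q[:,1]-.1)<.09)&(q[:,2]>.02)&(q[:,2]<.15)]
Q['st']=np.vstack([Q['s'],Q['t']])
for k in Q:
  for a0 in([-.1,-.5],[-.3,-.5],[.0,-.6],[.1,-.4]):
    (m,a),n,e=fit_outer(Q[k],[.53,.08,.105],np.array(a0));print(k,m.round(4),a.round(4),'lean',np.degrees(np.arccos(a[2])).round(1),n,e)
# knob: dark pixels near cradle; 
for k in W:
  im=cs[k]['image'].astype(int);w=W[k];M=(im.sum(2)<110)&(np.hypot(w[...,0]-.47,w[...,1]-.12)<.05)&(w[...,2]>.03)
  print('knob',k,M.sum(),np.nanmedian(w[M],0))
w=W['t'].reshape(-1,3)
# probe & rest
for k in W:
  q=W[k].reshape(-1,3);q=q[(np.hypot(q[:,0]-.435,q[:,1]-.248)<.05)]
  for lo,hi,r in((.012,.04,.0155),(.05,.09,.009),(.10,.125,.011)):
    p=q[(q[:,2]>lo)&(q[:,2]<hi)]
    if len(p)>15:
      s=circ(p,r,p.mean(0)[:2]);print('probe',k,lo,len(p),s.x,np.median(s.fun),p.mean(0))
  p=q[q[:,2]>.12];print(p.mean(0) if len(p) else '')
E
```

```text
s [0.524  0.0738 0.1052] [-0.2162 -0.4669  0.8575] lean 31.0 493 0.0007113210962986349
s [0.524  0.0738 0.1053] [-0.2179 -0.4663  0.8574] lean 31.0 494 0.0007326049791211865
s [0.5236 0.0713 0.11  ] [-0.1865 -0.4711  0.8621] lean 30.4 409 0.0006975463701688733
s [0.5235 0.0711 0.1107] [-0.1797 -0.4629  0.868 ] lean 29.8 377 0.0006892782917945952
t [0.5257 0.073  0.1021] [-0.2053 -0.5036  0.8392] lean 32.9 549 0.0009264764915257323
t [0.5269 0.073  0.1024] [-0.2151 -0.4972  0.8405] lean 32.8 547 0.0009325557457152047
t [0.5251 0.0734 0.1022] [-0.2066 -0.5011  0.8404] lean 32.8 560 0.0008946657336280165
t [0.5253 0.0734 0.1022] [-0.2081 -0.5005  0.8404] lean 32.8 557 0.0008963944092603895
st [0.5252 0.0721 0.1024] [-0.2089 -0.5083  0.8354] lean 33.3 1070 0.0007860183306416212
st [0.5252 0.0721 0.1025] [-0.2123 -0.5071  0.8353] lean 33.4 1068 0.000786723163214295
st [0.5251 0.0722 0.1025] [-0.2053 -0.5083  0.8364] lean 33.2 1070 0.0007697686420898905
st [0.5251 0.0721 0.1024] [-0.2074 -0.5082  0.8359] lean 33.3 1077 0.0007897050560653884
knob s 78 [0.46641342 0.11252349 0.07930141]
knob t 0 [nan nan nan]
probe s 0.012 208 [0.43463461 0.24988109] 0.0014575174771378546 [0.42732842 0.25570097 0.02145316]
probe s 0.05 102 [0.43518033 0.2488989 ] 0.00041836431573062573 [0.42982984 0.25339562 0.07041029]
probe s 0.1 86 [0.43495107 0.24902461] 0.00045721849994582054 [0.42851993 0.25467945 0.11327179]
[0.43195506 0.25199372 0.12984247]
probe t 0.012 97 [0.43556234 0.24995162] 0.001153157316145334 [0.43752278 0.24100198 0.02603489]
probe t 0.05 32 [0.43561024 0.25009485] 0.00036213180176954737 [0.43653733 0.24255949 0.07055623]
probe t 0.1 51 [0.43534181 0.24982445] 0.0005764575712249691 [0.43661599 0.24508667 0.11670933]
[0.43579935 0.24810902 0.12770895]
  return np.nanmean(a, axis, out=out, keepdims=keepdims)
```

Emit:
send_rows --deltas "0 0 0 0 0 -9.4 1;0 0 0 0 0 -9.4 1;0 0 0 0 0 -9.4 1;0 0 0 0 0 -9.4 1;0 0 0 0 0 -9.4 1;0 0 0 0 0 -9.4 1;0 0 0 0 0 -9.4 1;0 0 0 0 0 -9.2 1" --newtons 20

```text
time: 1.9
position: [0.2639, -0.5666, 0.2923]
tool_rot: [0.641, 0.768, -0.0, 0.0]
ft_force: [0.2, 0.1, 0.2]
grip_width: 0.0871
grip_force: 0.0
```

Emit:
send_rows --deltas "33.9 30.9 4 0 0 0 1;33.9 30.9 4 0 0 0 1;33.9 30.9 4 0 0 0 1;33.9 30.9 4 0 0 0 1;33.9 30.9 4 0 0 0 1;33.9 30.9 4 0 0 0 1;33.9 30.9 4 0 0 0 1;33.9 30.9 4 0 0 0 1;33.9 30.9 4 0 0 0 1;33.9 30.9 4 0 0 0 1"

```text
time: 3.15
position: [0.5104, -0.178, 0.2524]
tool_rot: [0.643, 0.766, 0.0, 0.0]
ft_force: [0.2, -0.8, -0.2]
grip_width: 0.087
grip_force: 0.0
```

```bash
cat >> h.py <<'E'
from scipy.spatial.transform import Rotation as Rot
def to(p,R,o):
    """total move in tool axes (mm, deg) from state o to TCP pose p,R"""
    R0=Rot.from_quat(o['tool_rot'])
    return (R0.inv().apply(np.array(p)-o['position'])*1e3).round(1),np.degrees((R0.inv()*R).as_rotvec()).round(1)
E
python3 - <<'E'
from rig import robot
from h import *
c=robot.camera('wrist');cv2.imwrite('pics/w1.png',c['image'][:,:,::-1])
R=cv2.Rodrigues(np.array(c['rvec']))[0];print('cam',-R.T@c['tvec'],R[2],c['fovy'])
q=cloud(c).reshape(-1,3);q=q[~np.isnan(q[:,0])]
print(len(q),q.min(0),q.max(0))
p=q[(np.hypot(q[:,0]-.509,q[:,1]+.18)<.045)&(q[:,2]>.015)&(q[:,2]<.1)]
if len(p)>30:
  s=circ(p,[.03,.026],[.509,-.18]);print(len(p),s.x,np.median(s.fun),np.percentile(p[:,2],[90,98]))
k=q[(np.hypot(q[:,0]-.53,q[:,1]-.1)<.09)&(q[:,2]>.02)&(q[:,2]<.15)];print(len(k))
if len(k)>200:
  print(fit_outer(k,[.525,.0725,.1025],np.array([-.21,-.5])))
print(robot.get_obs()['q'])
E
```

```text
cam [ 0.49352844 -0.09444003  0.34426285] [ 0.05362316 -0.30085222 -0.95216201] 60.47047635431822
254978 [-0.52336518 -0.91052371 -0.76853702] [0.89029123 0.01591536 0.29290409]
3697 [ 0.50576337 -0.17982467] 0.0003128604524493851 [0.08468255 0.0854829 ]
0
[-0.53506799  0.46806845  1.68714292  0.00497358  0.98650258 -0.71411666]
```

View pics/w1.png

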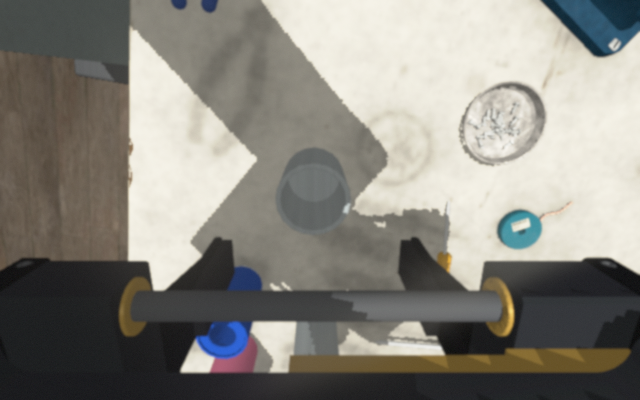

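Emit:
send_rows --deltas "-1 -3 30 0 0 0 1;0 0 30 0 0 0 1;0 0 30 0 0 0 1;0 0 16 0 0 0 1;0 0 8.4 0 0 0 1;0 0 0 0 0 0 0.72;0 0 0 0 0 0 0.6;0 0 0 0 0 0 0.5;0 0 0 0 0 0 0.5;0 0 0 0 0 0 0.5" --newtons 25

```text
time: 4.45
position: [0.5074, -0.1809, 0.1386]
tool_rot: [0.643, 0.766, 0.0, 0.001]
ft_force: [1.1, 0.2, 3.6]
grip_width: 0.0587
grip_force: 25.0
```

Emit:
send_rows --deltas "0 0 -10 0 0 0 0.5;0 0 -30 0 0 0 0.5;0 0 -40 0 0 0 0.5;0 0 -40 0 0 0 0.5;0 0 -30 0 0 0 0.5;0 0 -10 0 0 0 0.5;0 0 0 0 0 0 0.5"

```text
time: 5.32
position: [0.5063, -0.1805, 0.2978]
tool_rot: [0.643, 0.766, -0.0, -0.0]
ft_force: [-0.1, 0.3, -2.5]
grip_width: 0.0588
grip_force: 25.0
```

Run:
```python
from rig import robot
from h import *
o=robot.get_obs();print(o['position'],o['q'].round(3),o['ft_force'],o['grip_width'])
c=robot.camera('wrist');cv2.imwrite('pics/w2.png',c['image'][:,:,::-1])
q=cloud(c).reshape(-1,3);q=q[~np.isnan(q[:,0])]
t=o['position'];p=q[(np.hypot(q[:,0]-t[0],q[:,1]-t[1])<.04)&(q[:,2]<t[2]-.055)&(q[:,2]>t[2]-.145)]
s=circ(p,[.03,.026],t[:2]);print(len(p),s.x-t[:2],np.median(s.fun),p[:,2].max()-t[2],p[:,2].min()-t[2])
for n in('scene','top'):
  c=robot.camera(n);q=cloud(c).reshape(-1,3)
  k=q[(np.hypot(q[:,0]-.53,q[:,1]-.1)<.09)&(q[:,2]>.02)&(q[:,2]<.15)];print(n,len(k))
  if len(k)>300: print(fit_outer(k,[.525,.0725,.1025],np.array([-.21,-.5])))
a=np.array([-.208,-.505,.838]);a/=np.linalg.norm(a);m=np.array([.525,.0725,.1025])
R0=Rot.from_quat(o['tool_rot']);zt=R0.apply([0,0,1]);v=np.cross(zt,-a);ang=np.arcsin(np.linalg.norm(v))
R=Rot.from_rotvec(v/np.linalg.norm(v)*ang)*R0
print('rot',to(o['position'],R,o)[1])
o2=dict(o);o2['tool_rot']=R.as_quat();print('then shift',to(m+a*(.138+.04),R,o2)[0], m+a*.178)
```

```text
[ 0.50632476 -0.18049309  0.29776992] [-0.55   0.403  1.646 -0.     1.093 -0.724] [-0.0771937   0.25647048 -2.54278181] 0.05878589594977334
10147 [-0.00246874  0.00572345] 0.000801138781944901 -0.05500295756267132 -0.13280828696833483
scene 1667
((array([0.52491343, 0.07167299, 0.10431361]), array([-0.20222863, -0.50092372,  0.84153373])), np.int64(493), np.float64(0.0006442004937166606))
top 1342
((array([0.52529686, 0.07117794, 0.10175704]), array([-0.2254016 , -0.52372404,  0.82152739])), np.int64(555), np.float64(0.0007899414346679134))
rot [-17.7  28.   -0. ]
then shift [122.8 -15.8 117.2] [ 0.48798586 -0.01736605  0.25162426]
```

Emit:
send_rows --deltas "0 0 0 -4.4 7 0 0.5;0 0 0 -4.4 7 0 0.5;0 0 0 -4.4 7 0 0.5;0 0 0 -4.5 7 0 0.5;20 -3 19 0 0 0 0.5;24 -3 23 0 0 0 0.5;24 -3 23 0 0 0 0.5;24 -3 23 0 0 0 0.5;20 -3 19 0 0 0 0.5;11 -1 10 0 0 0 0.5"

```text
time: 6.72
position: [0.487, -0.0161, 0.2507]
tool_rot: [0.616, 0.734, 0.271, -0.088]
ft_force: [0.3, 0.0, -1.2]
grip_width: 0.0588
grip_force: 25.0
```

Run:
```python
from rig import robot
from h import *
o=robot.get_obs();print(o['position'],o['q'].round(3),o['ft_force'],o['grip_width'])
R0=Rot.from_quat(o['tool_rot']);zt=R0.apply([0,0,1]);print('axis',-zt)
C={n:robot.camera(n) for n in('wrist','scene','top')}
cv2.imwrite('pics/w3.png',np.hstack([C['wrist']['image'][:,:,::-1][:,:,:]]))
for n in C:
  q=cloud(C[n]).reshape(-1,3);q=q[~np.isnan(q[:,0])]
  L=R0.inv().apply(q-o['position']) # tool frame
  p=L[(np.hypot(L[:,0],L[:,1])<.038)&(L[:,2]>.073)&(L[:,2]<.134)]
  if len(p)>40:
    # fit offset + tilt
    f=lambda x:np.abs(np.hypot(p[:,0]-x[0]-x[2]*(p[:,2]-.1),p[:,1]-x[1]-x[3]*(p[:,2]-.1))-.03)
    s=least_squares(f,[0,0,0,0],loss='soft_l1',f_scale=.001);print(n,'can in tool',len(p),(s.x[:2]*1e3).round(1),np.degrees(s.x[2:]).round(1),np.median(s.fun),np.percentile(L[(np.hypot(L[:,0]-s.x[0],L[:,1]-s.x[1])<.036)&(L[:,2]<.16),2],99.5))
  k=q[(np.hypot(q[:,0]-.53,q[:,1]-.1)<.09)&(q[:,2]>.02)&(q[:,2]<.15)]
  k=k[np.linalg.norm(np.cross(k-o['position'],zt),axis=1)>0]
  kk=k[((k-o['position'])@zt)>.15]
  if len(kk)>200:
    (m,a),nn,e=fit_outer(kk,[.525,.0718,.103],np.array([-.21,-.507]));print(n,'mouth',m.round(4),a.round(3),nn,e,'mouth in tool',(R0.inv().apply(m-o['position'])*1e3).round(1),R0.inv().apply(a).round(3))
```

```text
[ 0.48704729 -0.0161208   0.25070226] [-0.544  0.44   1.919  0.69   1.009 -1.162] [ 0.32074385  0.00517972 -1.1748952 ] 0.05883922618420868
axis [-0.20439742 -0.50640982  0.83771761]
wrist can in tool 7479 [ 5.5 -2. ] [4.7 0.6] 0.002278214463987658 0.12904674253752976
wrist mouth [0.522  0.0714 0.1009] [-0.195 -0.473  0.859] 1728 0.00042152890228859975 mouth in tool [ -2.2  -1.8 176.9] [ 0.037  0.018 -0.999]
scene can in tool 691 [2.4 1.2] [-1.   0.4] 0.0007662262780757136 0.13325013572102468
scene mouth [0.5251 0.0719 0.1043] [-0.195 -0.501  0.843] 498 0.0006757619873872002 mouth in tool [ -0.9   2.1 175. ] [ 0.005  0.011 -1.   ]
top can in tool 474 [0.5 3.4] [1.5 5.4] 0.0018919975176544968 0.13162404999344599
top mouth [0.5255 0.0717 0.101 ] [-0.221 -0.516  0.828] 350 0.000781518827077413 mouth in tool [ -2.8   1.6 177.8] [-0.009 -0.02  -1.   ]
```

View pics/w3.png

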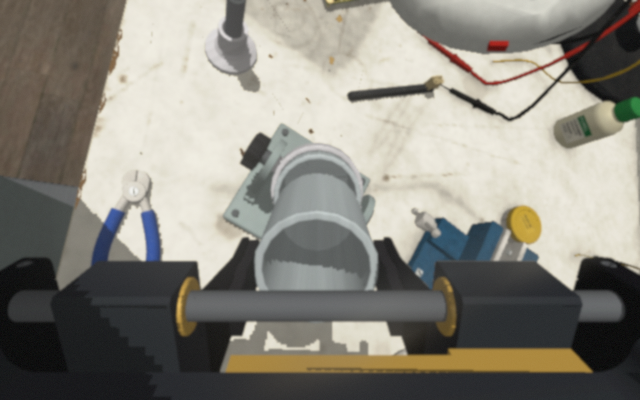

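```bash
cat >> h.py <<'E'
def in_tool(c,o,ro,ri,zlo,zhi,x0=(0,0,0,0),tilt=True):
    """held can axis in tool frame at z=zlo..zhi"""
    R0=Rot.from_quat(o['tool_rot']);q=cloud(c).reshape(-1,3);q=q[~np.isnan(q[:,0])]
    L=R0.inv().apply(q-o['position']);zm=(zlo+zhi)/2
    L=L[(L[:,2]>zlo)&(L[:,2]<zhi)]
    x=np.array(x0,float)
    for i in range(4):
        ax=lambda x:np.hypot(L[:,0]-x[0]-x[2]*(L[:,2]-zm),L[:,1]-x[1]-x[3]*(L[:,2]-zm))
        k=(ax(x)<ro+.006)
        f=lambda y:np.abs(ax(np.r_[y,0,0] if not tilt else y)[k][:,None]-np.array([ro,ri])).min(1)
        s=least_squares(f,x if tilt else x[:2],loss='soft_l1',f_scale=.0007);x=s.x if tilt else np.r_[s.x,0,0]
    return (x[:2]*1e3).round(1),np.degrees(x[2:]).round(1),k.sum(),np.median(s.fun)
E
python3 - <<'E'
from rig import robot
from h import *
o=robot.get_obs()
for n in('wrist','scene','top'):
  c=robot.camera(n)
  for t in(True,False):
   try:print(n,in_tool(c,o,.03,.026,.073,.135,tilt=t))
   except Exception as e:print(n,e)
E
```

```text
wrist (array([ 5.6, -3. ]), array([3.2, 4.5]), np.int64(7494), np.float64(0.0008486100054610375))
wrist (array([ 5.6, -2.3]), array([0., 0.]), np.int64(7494), np.float64(0.0007409592559103912))
scene (array([0.3, 2.2]), array([-0.9,  0.8]), np.int64(685), np.float64(0.0007588286991480862))
scene (array([0.4, 2.1]), array([0., 0.]), np.int64(685), np.float64(0.0008063550156005364))
top (array([0.1, 4.3]), array([3.3, 6.2]), np.int64(470), np.float64(0.0008759688603029066))
top (array([-1.,  2.]), array([0., 0.]), np.int64(470), np.float64(0.000532488884538251))
```

Run:
```python
from rig import robot
from h import *
o=robot.get_obs()
for n in('wrist','scene'):
  c=robot.camera(n)
  for t in(True,False):
   for lo,hi in((.056,.07),(.073,.095),(.095,.122),(.073,.122)):
    print(n,lo,hi,in_tool(c,o,.03,.026,lo,hi,tilt=t))
  if n=='wrist':
    R0=Rot.from_quat(o['tool_rot']);q=cloud(c).reshape(-1,3);q=q[~np.isnan(q[:,0])];L=R0.inv().apply(q-o['position'])
    for z in(.08,.1,.115):
      s=L[(abs(L[:,2]-z)<.002)&(np.hypot(L[:,0],L[:,1])<.05)];
      print(z,[tuple((s[abs(s[:,1]-y)<.002][:,0]*1e3).round(0).astype(int)[:40:4]) for y in(-.015,0,.015)])
```

```text
wrist 0.056 0.07 (array([ 1. , -2.4]), array([-0.5,  0.6]), np.int64(1800), np.float64(0.00026521470021945853))
wrist 0.073 0.095 (array([ 5.4, -2.9]), array([-1.1, -2.1]), np.int64(3017), np.float64(0.0005625953260933736))
wrist 0.095 0.122 (array([ 5.1, -3.4]), array([-0.1,  1.4]), np.int64(2570), np.float64(0.0005374609200437062))
wrist 0.073 0.122 (array([ 5.3, -2.9]), array([-0.7, -0.7]), np.int64(5587), np.float64(0.0005563506885557165))
wrist 0.056 0.07 (array([ 1. , -2.4]), array([0., 0.]), np.int64(1799), np.float64(0.0002725262564752286))
wrist 0.073 0.095 (array([ 1. , -2.2]), array([0., 0.]), np.int64(3017), np.float64(0.0002648476584648854))
wrist 0.095 0.122 (array([ 0.9, -2. ]), array([0., 0.]), np.int64(2570), np.float64(0.00025960998048196737))
wrist 0.073 0.122 (array([ 0.9, -2.2]), array([0., 0.]), np.int64(5587), np.float64(0.00026224073875935963))
0.08 [(np.int64(28), np.int64(28), np.int64(28), np.int64(28), np.int64(-21), np.int64(-21), np.int64(-21), np.int64(-21), np.int64(-21), np.int64(-21)), (np.int64(31), np.int64(30), np.int64(31), np.int64(30), np.int64
[... 1050 characters left out ...]
-1.8,  0. ]), np.int64(264), np.float64(0.0007167866495973695))
scene 0.095 0.122 (array([1.2, 1.6]), array([-1.1,  1. ]), np.int64(317), np.float64(0.0008526061325422156))
scene 0.073 0.122 (array([1.4, 1.4]), array([-1. ,  0.8]), np.int64(581), np.float64(0.0008194400519984484))
scene 0.056 0.07 (array([1.9, 0.9]), array([0., 0.]), np.int64(303), np.float64(0.0009262792627661928))
scene 0.073 0.095 (array([1.6, 1.3]), array([0., 0.]), np.int64(264), np.float64(0.0007126173393110762))
scene 0.095 0.122 (array([1.2, 1.6]), array([0., 0.]), np.int64(317), np.float64(0.0009032829437136299))
scene 0.073 0.122 (array([1.4, 1.4]), array([0., 0.]), np.int64(581), np.float64(0.0008190256458906198))
```

Emit:
send_rows --deltas "-2.5 0.3 8 0 0 0 0.5;0 0 10 0 0 0 0.5;0 0 8 0 0 0 0.5;0 0 6 0 0 0 0.5;0 0 4 0 0 0 0.5;0 0 3 0 0 0 0.5;0 0 3 0 0 0 0.5;0 0 3 0 0 0 0.5"

```text
time: 8.12
position: [0.4985, 0.0031, 0.2132]
tool_rot: [0.616, 0.734, 0.272, -0.086]
ft_force: [0.6, -0.5, -1.8]
grip_width: 0.0593
grip_force: 25.0
```

```bash
cat >> h.py <<'E'
def stat(robot,ref=None):
    o=robot.get_obs();R0=Rot.from_quat(o['tool_rot'])
    print('F tool',R0.inv().apply(o['ft_force']).round(1),'M tool',R0.inv().apply(o['moment']).round(2),'grip',round(o['grip_width']*1e3,1),'q',o['q'].round(2),'pos',o['position'].round(4),'axis',(-R0.apply([0,0,1])).round(3),'t',o['time'])
    m=np.array([.5245,.0718,.1028]);d=o['position']-m
    print('mouth in tool',(R0.inv().apply(-d)*1e3).round(1))
    return o
E
python3 -c "
from rig import robot
from h import *
stat(robot)"
```

```text
F tool [-1.4 -0.   1.3] M tool [ 0.21 -0.48 -0.06] grip 59.3 q [-0.49  0.52  1.94  0.76  0.91 -1.21] pos [0.4985 0.0031 0.2132] axis [-0.208 -0.505  0.838] t 8.125
mouth in tool [  2.1  -1.1 132.6]
```

Emit:
send_rows --deltas "0 0 3 0 0 0 0.5;0 0 3 0 0 0 0.5;0 0 3 0 0 0 0.5;0 0 3 0 0 0 0.5;0 0 3 0 0 0 0.5"

```text
time: 8.75
position: [0.5015, 0.0108, 0.2005]
tool_rot: [0.616, 0.734, 0.272, -0.087]
ft_force: [0.0, 0.1, -2.2]
grip_width: 0.0587
grip_force: 25.0
```

```bash
python3 -c "
from rig import robot
from h import *
stat(robot)
c=robot.camera('wrist');cv2.imwrite('pics/w4.png',c['image'][100:340,160:480,::-1].repeat(2,0).repeat(2,1))
"
```

```text
F tool [-0.9 -0.6  1.9] M tool [ 0.25 -0.44 -0.05] grip 58.7 q [-0.48  0.54  1.94  0.78  0.88 -1.23] pos [0.5015 0.0108 0.2005] axis [-0.208 -0.505  0.837] t 8.75
mouth in tool [  2.   -1.  117.5]
```

View pics/w4.png

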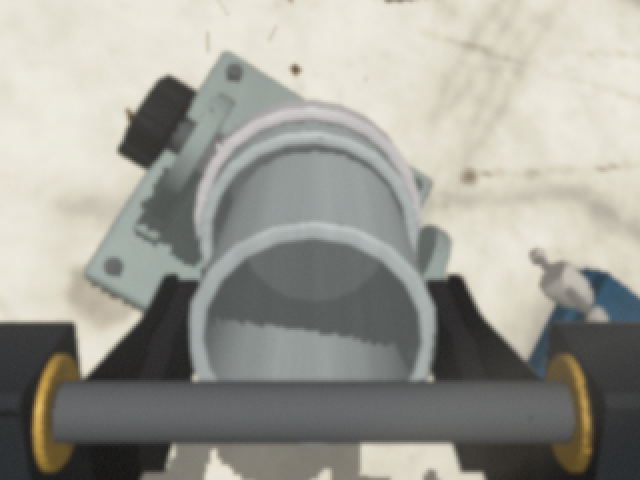

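Emit:
send_rows --deltas "0 0 4 0 0 0 0.5;0 0 4 0 0 0 0.5;0 0 4 0 0 0 0.5;0 0 4 0 0 0 0.5;0 0 4 0 0 0 0.5;0 0 4 0 0 0 0.5;0 0 4 0 0 0 0.5;0 0 3 0 0 0 0.5"

```text
time: 9.8
position: [0.5077, 0.0265, 0.1744]
tool_rot: [0.616, 0.734, 0.271, -0.087]
ft_force: [-2.0, -1.0, -1.8]
grip_width: 0.0588
grip_force: 25.0
```

```bash
python3 -c "
from rig import robot
from h import *
stat(robot)
"
```

```text
F tool [-1.2 -2.5  0.6] M tool [ 0.67 -0.56 -0.08] grip 58.8 q [-0.44  0.6   1.95  0.84  0.82 -1.27] pos [0.5077 0.0265 0.1744] axis [-0.207 -0.506  0.838] t 9.8
mouth in tool [ 1.9 -0.6 86.4]
```

Emit:
send_rows --deltas "0 -0.5 1.5 0 0 0 0.5;0 0 1.5 0 0 0 0.5;0 0 1.5 0 0 0 0.5;0 0 1 0 0 0 0.5"

```text
time: 10.3
position: [0.5085, 0.0291, 0.1699]
tool_rot: [0.616, 0.734, 0.272, -0.087]
ft_force: [-1.7, -0.6, -0.7]
grip_width: 0.059
grip_force: 25.0
```

```bash
python3 -c "
from rig import robot
from h import *
stat(robot)
"
```

```text
F tool [-0.5 -1.8 -0.1] M tool [ 0.53 -0.62 -0.08] grip 59.0 q [-0.43  0.61  1.95  0.85  0.81 -1.28] pos [0.5085 0.0291 0.1699] axis [-0.208 -0.505  0.838] t 10.3
mouth in tool [ 2.  -0.4 81.1]
```

Emit:
send_rows --deltas "0 -0.4 1 0 0 0 0.5;0 0 1 0 0 0 0.5"

```text
time: 10.55
position: [0.5088, 0.0301, 0.1682]
tool_rot: [0.616, 0.734, 0.272, -0.086]
ft_force: [-0.7, 0.0, -2.0]
grip_width: 0.0589
grip_force: 25.0
```

Emit:
send_rows --deltas "0 0 1 0 0 0 0.5;0 0 1 0 0 0 0.5"

```text
time: 10.8
position: [0.5091, 0.0311, 0.1665]
tool_rot: [0.616, 0.734, 0.272, -0.086]
ft_force: [-0.4, -1.0, -1.6]
grip_width: 0.0585
grip_force: 25.0
```

```bash
python3 -c "
from rig import robot
from h import *
stat(robot)
"
```

```text
F tool [-1.5 -0.9  0.8] M tool [ 0.29 -0.6  -0.02] grip 58.5 q [-0.43  0.61  1.95  0.86  0.81 -1.29] pos [0.5091 0.0311 0.1665] axis [-0.208 -0.505  0.837] t 10.8
mouth in tool [ 2.1 -0.2 77.1]
```

Emit:
send_rows --deltas "0 0 1 0 0 0 0.5;0 0 1 0 0 0 0.5"

```text
time: 11.05
position: [0.5094, 0.0321, 0.1648]
tool_rot: [0.616, 0.734, 0.272, -0.087]
ft_force: [-0.5, -0.4, -2.0]
grip_width: 0.0587
grip_force: 25.0
```

Emit:
send_rows --deltas "0 0 0.8 0 0 0 0.5;0 0 0 0 0 0 0.5"

```text
time: 11.3
position: [0.5096, 0.0326, 0.1641]
tool_rot: [0.616, 0.734, 0.272, -0.087]
ft_force: [-0.4, 0.2, -2.6]
grip_width: 0.0588
grip_force: 25.0
```

```bash
python3 -c "
from rig import robot
from h import *
stat(robot)
"
```

```text
F tool [-1.  -1.1  2.2] M tool [ 0.4  -0.54 -0.08] grip 58.8 q [-0.42  0.62  1.96  0.86  0.8  -1.29] pos [0.5096 0.0326 0.1641] axis [-0.208 -0.506  0.837] t 11.3
mouth in tool [ 2.  -0.  74.3]
```

```bash
cat >> h.py <<'E'
def rims(robot,o,names=('wrist','scene','top')):
    R0=Rot.from_quat(o['tool_rot'])
    for n in names:
        q=cloud(robot.camera(n)).reshape(-1,3);q=q[~np.isnan(q[:,0])];L=R0.inv().apply(q-o['position'])
        r=np.hypot(L[:,0]-.0,L[:,1]);zz=L[:,2]*1e3
        A=zz[(r>.0325)&(r<.0365)&(zz>60)&(zz<95)];B=zz[(r>.0255)&(r<.0305)&(zz>45)&(zz<66)]
        C=zz[(r<.020)&(zz>95)&(zz<150)]
        print(n,len(A),'outer rim',np.percentile(A,[1,5,20,50]).round(1) if len(A) else '',len(B),'mid rim',np.percentile(B,[2,5,20,50]).round(1) if len(B) else '','mid floor',np.median(C).round(1) if len(C) else '')
E
python3 -c "
from rig import robot
from h import *
o=stat(robot);rims(robot,o)
"
```

```text
F tool [-1.  -1.1  2.2] M tool [ 0.4  -0.54 -0.08] grip 58.8 q [-0.42  0.62  1.96  0.86  0.8  -1.29] pos [0.5096 0.0326 0.1641] axis [-0.208 -0.506  0.837] t 11.3
mouth in tool [ 2.  -0.  74.3]
wrist 1187 outer rim [60.6 63.7 75.5 76.6] 1994 mid rim [46.5 50.1 53.  53.9] mid floor 128.3
scene 169 outer rim [62.  63.3 74.  81.7] 137 mid rim [50.5 50.8 52.5 56.4] mid floor 
top 113 outer rim [67.4 74.2 76.6 79.8] 89 mid rim [48.3 51.3 53.4 54.9] mid floor 129.9
```

Emit:
send_rows --deltas "0 0 0.8 0 0 0 0.5;0 0 0.4 0 0 0 0.5"

```text
time: 11.7
position: [0.5098, 0.0331, 0.1632]
tool_rot: [0.616, 0.734, 0.272, -0.087]
ft_force: [-0.9, -1.0, 0.4]
grip_width: 0.0586
grip_force: 25.0
```

Emit:
send_rows --deltas "0 0 0.6 0 0 0 0.5;0 0 0.2 0 0 0 0.5"

```text
time: 11.95
position: [0.5099, 0.0334, 0.1631]
tool_rot: [0.616, 0.734, 0.272, -0.087]
ft_force: [-2.9, -4.2, 6.6]
grip_width: 0.059
grip_force: 25.0
```

Emit:
send_rows --deltas "0 0 0.6 0 0 0 0.5;0 0 0.2 0 0 0 0.5"

```text
time: 12.2
position: [0.51, 0.0337, 0.163]
tool_rot: [0.616, 0.734, 0.272, -0.087]
ft_force: [-5.7, -5.9, 11.2]
grip_width: 0.0589
grip_force: 25.0
```

```bash
python3 -c "
from rig import robot
from h import *
o=stat(robot);rims(robot,o,['wrist'])
"
```

```text
F tool [  1.4  -2.7 -13.5] M tool [ 0.88 -0.12  0.  ] grip 58.9 q [-0.42  0.62  1.96  0.87  0.8  -1.29] pos [0.51   0.0337 0.163 ] axis [-0.208 -0.506  0.837] t 12.2
mouth in tool [ 1.5 -0.3 72.7]
wrist 1320 outer rim [60.7 64.6 74.1 75.2] 1972 mid rim [46.5 49.8 53.1 53.9] mid floor 128.0
```

Emit:
send_rows --deltas "0 0 -0.6 0 0 2 0.5;0 0 0 0 0 2 0.5;0 0 0 0 0 2 0.5;0 0 0 0 0 2 0.5"

```text
time: 12.75
position: [0.5102, 0.0331, 0.1627]
tool_rot: [0.666, 0.69, 0.265, -0.105]
ft_force: [-3.8, -4.8, 6.7]
grip_width: 0.059
grip_force: 25.0
```

```bash
python3 -c "
from rig import robot
from h import *
o=stat(robot);rims(robot,o,['wrist','top'])
"
```

```text
F tool [-0.5 -2.1 -8.8] M tool [ 0.67 -0.59 -0.75] grip 59.0 q [-0.42  0.62  1.96  0.87  0.8  -1.15] pos [0.5102 0.0331 0.1627] axis [-0.208 -0.504  0.838] t 12.75
mouth in tool [ 2.4 -0.6 72.7]
wrist 1193 outer rim [60.8 64.1 74.2 75.2] 2047 mid rim [46.7 49.7 53.2 54.2] mid floor 128.0
top 113 outer rim [63.3 70.4 74.6 77.3] 80 mid rim [48.6 51.1 53.7 55.7] mid floor 129.3
```

Emit:
send_rows --deltas "0 0 0 0 0 -2.5 0.5;0 0 0 0 0 -2.5 0.5;0 0 0.6 0 0 0 0.5;0 0 0 0 0 0 0.75;0 0 0 0 0 0 0.85;0 0 0 0 0 0 0.85;0 0 -15 0 0 0 0.85;0 0 -40 0 0 0 0.85;0 0 -50 0 0 0 0.85;0 0 -50 0 0 0 0.85"

```text
time: 14.1
position: [0.4771, -0.0453, 0.2934]
tool_rot: [0.636, 0.718, 0.269, -0.094]
ft_force: [-0.0, -0.6, 0.8]
grip_width: 0.0738
grip_force: 0.0
```

```bash
cat >> h.py <<'E'
def fit_cup(q,m0,a0,ro,ri,depth=.02,s0=.01):
    """rim centre m and axis a of a cup from points: outer wall above -depth, bore wall, rim"""
    def dec(x): return x[:3],np.array([x[3],x[4],np.sqrt(max(1e-6,1-x[3]**2-x[4]**2))])
    rm,h=(ro+ri)/2,(ro-ri)/2
    def sr(x,q):
        m,a=dec(x);d=q-m;s=d@a;return s,np.linalg.norm(d-s[:,None]*a,axis=1)
    def sd(x,q):
        s,r=sr(x,q);e=abs(r-rm)-h
        return np.minimum(np.hypot(e,np.maximum(s,0)),np.hypot(np.maximum(e,0),s))
    x=np.r_[m0,a0[:2]]
    for i in range(6):
        s,r=sr(x,q);k=(s<s0)&(s>-.06)&(r<ro+.005)&((s>-depth)|(r<ri+.002))&(r>ri-.006)
        x=least_squares(sd,x,args=(q[k],),loss='soft_l1',f_scale=.001).x
    return dec(x),k.sum(),np.median(abs(sd(x,q[k])))
E
python3 - <<'E'
from rig import robot
from h import *
o=stat(robot)
a0=np.array([-.208,-.505,.838]);m0=np.array([.5245,.0718,.1028])
for n in('wrist','scene','top'):
  q=cloud(robot.camera(n)).reshape(-1,3);q=q[np.linalg.norm(q-m0,axis=1)<.09]
  if len(q)<200: print(n,'few');continue
  O=fit_cup(q,m0,a0,.036,.032,.010);M=fit_cup(q,m0+a0*.022,a0,.03,.026,.02)
  print(n,'outer',O[0][0].round(4),O[0][1].round(3),O[1:],'mid',M[0][0].round(4),M[0][1].round(3),M[1:],'proud',((M[0][0]-O[0][0])@a0*1e3).round(1))
c=robot.camera('scene');p=cloud(c).reshape(-1,3)
p=p[(np.hypot(p[:,0]-.54,p[:,1]+.343)<.035)&(p[:,2]>.015)];print(len(p))
if len(p)>50: print(circ(p,[.023],[.54,-.343]).x)
E
```

```text
F tool [-0.1  0.1 -1. ] M tool [ 0.07 -0.29 -0.03] grip 73.8 q [-0.61  0.36  1.88  0.63  1.13 -1.07] pos [ 0.4771 -0.0453  0.2934] axis [-0.207 -0.505  0.838] t 14.1
mouth in tool [  2.    0.3 228.6]
wrist outer [0.5166 0.066  0.1203] [-0.206 -0.485  0.85 ] (np.int64(2383), np.float64(0.0010133584722268954)) mid [0.52   0.0609 0.118 ] [-0.198 -0.48   0.855] (np.int64(2111), np.float64(0.0002446680485649836)) proud -0.0
scene outer [0.5139 0.056  0.1183] [-0.292 -0.629  0.72 ] (np.int64(505), np.float64(0.001257391325310716)) mid [0.5226 0.0609 0.1212] [-0.2   -0.471  0.859] (np.int64(482), np.float64(0.0007907927326211594)) proud -1.9
top outer [0.5145 0.0636 0.1221] [-0.4   -0.477  0.783] (np.int64(513), np.float64(0.001385934259088891)) mid [0.5227 0.0604 0.1197] [-0.21  -0.471  0.857] (np.int64(416), np.float64(0.0005068051698736697)) proud -2.1
211
[ 0.54118175 -0.34283157]
```

Run:
```python
from rig import robot
from h import *
o=robot.get_obs()
R0=Rot.from_quat(o['tool_rot']);zt=R0.apply([0,0,1]);v=np.cross(zt,[0,0,-1]);ang=np.arcsin(np.linalg.norm(v))
R=Rot.from_rotvec(v/np.linalg.norm(v)*ang)*R0
print(to(o['position'],R,o)[1]);o['tool_rot']=R.as_quat();print(to([.540,-.3433,.25],R,o)[0],R.as_matrix()[:,:2].round(3))
```

```text
[ 16.3 -28.8   0. ]
[-303.5   25.9   42.6] [[-0.12   0.993]
 [ 0.993  0.12 ]
 [ 0.    -0.   ]]
```

Emit:
send_rows --deltas "0 0 0 4.1 -7.2 0 0.75;0 0 0 4.1 -7.2 0 0.75;0 0 0 4.1 -7.2 0 0.75;0 0 0 4.1 -7.2 0 0.75;-50 4 7 0 0 0 0.75;-60 5 8 0 0 0 0.75;-60 5 8 0 0 0 0.75;-60 5 8 0 0 0 0.75;-50 4 7 0 0 0 0.75;-23.5 2.9 4.6 0 0 0 0.75"

```text
time: 15.55
position: [0.5403, -0.3441, 0.2456]
tool_rot: [0.663, 0.749, -0.001, -0.003]
ft_force: [-0.6, 1.0, 0.2]
grip_width: 0.0656
grip_force: 0.0
```

Run:
```python
from rig import robot
from h import *
o=stat(robot)
c=robot.camera('wrist');cv2.imwrite('pics/w5.png',cv2.resize(c['image'][100:400,120:520,::-1],(800,600)))
q=cloud(c).reshape(-1,3)
p=q[(np.hypot(q[:,0]-.54,q[:,1]+.343)<.032)&(q[:,2]>.02)&(q[:,2]<.1)]
k=p[p[:,2]<.088];s=circ(k,[.023],[.54,-.343]);print(len(k),s.x,np.median(s.fun),'top',np.percentile(p[:,2],[90,97]))
```

```text
F tool [ 1.1 -0.5 -0.2] M tool [-0.01  0.02  0.03] grip 65.6 q [-0.74  0.6   1.43 -0.    1.11 -0.86] pos [ 0.5403 -0.3441  0.2456] axis [ 0.006 -0.003  1.   ] t 15.55
mouth in tool [414.1  35.3 144.3]
1444 [ 0.54534267 -0.33634104] 0.004024578612260868 top [0.09423401 0.09504117]
```

View pics/w5.png

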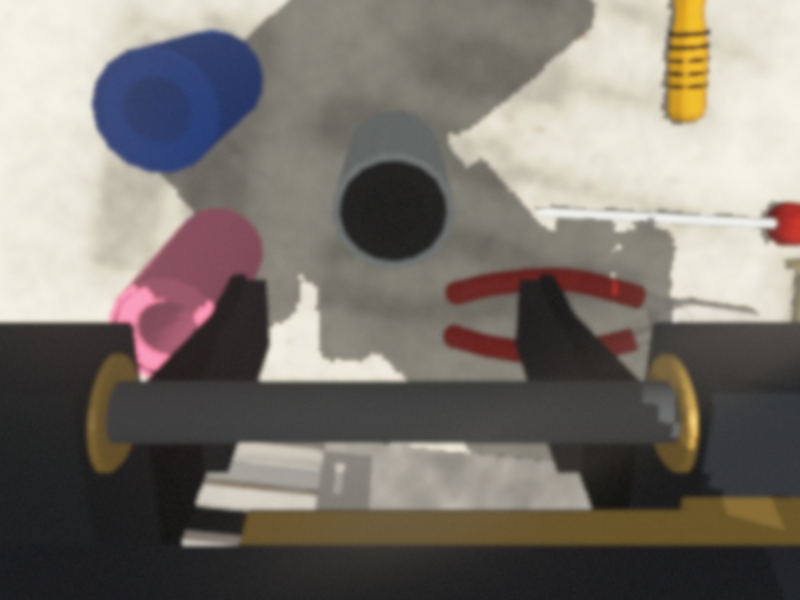

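Run:
```python
from rig import robot
from h import *
c=robot.camera('wrist')
q=cloud(c).reshape(-1,3)
p=q[(np.hypot(q[:,0]-.54,q[:,1]+.343)<.032)&(q[:,2]>.02)&(q[:,2]<.1)]
k=p[(p[:,2]<.088)&(np.hypot(p[:,0]-.54,p[:,1]+.343)>.017)];s=circ(k,[.023],[.54,-.343]);print(len(k),s.x,np.median(s.fun))
k=p[(p[:,2]>.0915)];print(len(k),k[:,:2].min(0),k[:,:2].max(0),(k[:,:2].min(0)+k[:,:2].max(0))/2)
```

```text
771 [ 0.53720983 -0.34440949] 0.000123746136279735
1996 [ 0.51414183 -0.36674732] [ 0.56026971 -0.32091071] [ 0.53720577 -0.34382901]
```

Emit:
send_rows --deltas "0.5 -1.2 25 -0.3 -0.2 0 0.75;0 0 25 0 0 0 0.75;0 0 25 0 0 0 0.75;0 0 14 0 0 0 0.75;0 0 8.6 0 0 0 0.75;0 0 0 0 0 0 0.6;0 0 0 0 0 0 0.45;0 0 0 0 0 0 0.4;0 0 0 0 0 0 0.4;0 0 0 0 0 0 0.4"

```text
time: 16.9
position: [0.5397, -0.3426, 0.1518]
tool_rot: [0.663, 0.749, 0.0, 0.002]
ft_force: [-0.4, -0.1, 4.3]
grip_width: 0.0447
grip_force: 25.0
```

Emit:
send_rows --deltas "0 0 -10 0 0 0 0.4;0 0 -30 0 0 0 0.4;0 0 -40 0 0 0 0.4;0 0 -40 0 0 0 0.4;0 0 -40 0 0 0 0.4;0 0 -20 0 0 0 0.4;0 0 -5 0 0 0 0.4"

```text
time: 17.77
position: [0.5391, -0.3419, 0.3374]
tool_rot: [0.663, 0.749, 0.0, 0.003]
ft_force: [0.3, 0.7, -2.6]
grip_width: 0.0449
grip_force: 25.0
```

Run:
```python
from rig import robot
from h import *
o=stat(robot)
a=np.array([-.204,-.478,.855]);a/=np.linalg.norm(a);m=np.array([.522,.0607,.120])
R0=Rot.from_quat(o['tool_rot']);zt=R0.apply([0,0,1]);v=np.cross(zt,-a);ang=np.arcsin(np.linalg.norm(v))
R=Rot.from_rotvec(v/np.linalg.norm(v)*ang)*R0
print('rot',to(o['position'],R,o)[1]);T=m+a*(.148+.035);print(T)
print('shift before',to(T,R,o)[0])
o['tool_rot']=R.as_quat();print('then shift',to(T,R,o)[0])
```

```text
F tool [0.6 0.3 2.6] M tool [-0.11 -0.01  0.01] grip 44.9 q [-0.74  0.5   1.35  0.    1.29 -0.86] pos [ 0.5391 -0.3419  0.3374] axis [-0.004  0.003  1.   ] t 17.775
mouth in tool [413.3  35.2 233.2]
rot [-15.5  27.3  -0. ]
[ 0.48468898 -0.02672484  0.27637706]
shift before [319.7 -15.7  59.8]
then shift [258.3 -50.7 191.6]
```

Emit:
send_rows --deltas "0 0 0 -3.9 6.8 0 0.4;0 0 0 -3.9 6.8 0 0.4;0 0 0 -3.9 6.8 0 0.4;0 0 0 -3.8 6.9 0 0.4;25 -5 18 0 0 0 0.4;35 -7 25 0 0 0 0.4;35 -7 25 0 0 0 0.4;35 -7 25 0 0 0 0.4;35 -7 25 0 0 0 0.4;35 -7 25 0 0 0 0.4"

```text
time: 19.02
position: [0.4937, -0.099, 0.2923]
tool_rot: [0.638, 0.721, 0.255, -0.087]
ft_force: [1.0, 0.1, -3.2]
grip_width: 0.0448
grip_force: 25.0
```

Emit:
send_rows --deltas "35 -7 25 0 0 0 0.4;20 -4 15 0 0 0 0.4;3 0 5 0 0 0 0.4;0 0 0 0 0 0 0.4"

```text
time: 19.52
position: [0.4836, -0.0291, 0.278]
tool_rot: [0.638, 0.722, 0.256, -0.086]
ft_force: [0.3, -1.5, -1.8]
grip_width: 0.0448
grip_force: 25.0
```

Run:
```python
from rig import robot
from h import *
o=stat(robot);R0=Rot.from_quat(o['tool_rot'])
a0=-R0.apply([0,0,1]);m0=np.array([.522,.0607,.120])
for n in('wrist','scene','top'):
  c=robot.camera(n)
  for t in(True,False):print(n,'can',in_tool(c,o,.023,.023,.075,.135,tilt=t))
  q=cloud(c).reshape(-1,3);q=q[np.linalg.norm(q-m0,axis=1)<.07];L=R0.inv().apply(q-o['position']);q=q[L[:,2]>.162]
  if len(q)<200: print(n,'few');continue
  M=fit_cup(q,m0,a0,.03,.026,.02);m,a=M[0]
  print(n,'mid',m.round(4),a.round(3),M[1:],'in tool',(R0.inv().apply(m-o['position'])*1e3).round(1),R0.inv().apply(a).round(3))
  if n=='wrist':cv2.imwrite('pics/w6.png',c['image'][80:320,160:480,::-1].repeat(2,0).repeat(2,1))
```

```text
F tool [-2.1 -0.2  0.9] M tool [ 0.25 -0.5  -0.07] grip 44.8 q [-0.56  0.38  1.89  0.63  1.06 -1.05] pos [ 0.4836 -0.0291  0.278 ] axis [-0.201 -0.479  0.854] t 19.525
mouth in tool [ 2.500e+00 -2.000e-01  2.063e+02]
wrist can (array([-1.6, -2.8]), array([-2.3, -0.5]), np.int64(2755), np.float64(0.0007455563647093232))
wrist can (array([-1.6, -2.7]), array([0., 0.]), np.int64(2755), np.float64(0.0005783152595191625))
wrist mid [0.52   0.0607 0.1179] [-0.199 -0.484  0.852] (np.int64(1155), np.float64(0.00027449079438373637)) in tool [  0.4  -1.3 187.1] [-0.006  0.001 -1.   ]
scene can (array([-2.1,  1.4]), array([-1. , -0.1]), np.int64(540), np.float64(0.0007980860193248385))
scene can (array([-2.1,  1.4]), array([0., 0.]), np.int64(540), np.float64(0.0007736434135905534))
scene mid [0.5227 0.061  0.121 ] [-0.206 -0.477  0.854] (np.int64(483), np.float64(0.000670062104616306)) in tool [  1.5   2.2 185.2] [ 0.002 -0.004 -1.   ]
top can (array([-3.3,  1. ]), array([-1. , -1.2]), np.int64(241), np.float64(0.0004019809502526783))
top can (array([-3.3,  0.9]), array([0., 0.]), np.int64(241), np.float64(0.0004816122997247478))
top mid [0.5229 0.06   0.1188] [-0.209 -0.484  0.85 ] (np.int64(244), np.float64(0.00046615787069373936)) in tool [ -0.3   1.7 186.7] [-0.005 -0.008 -1.   ]
```

View pics/w6.png

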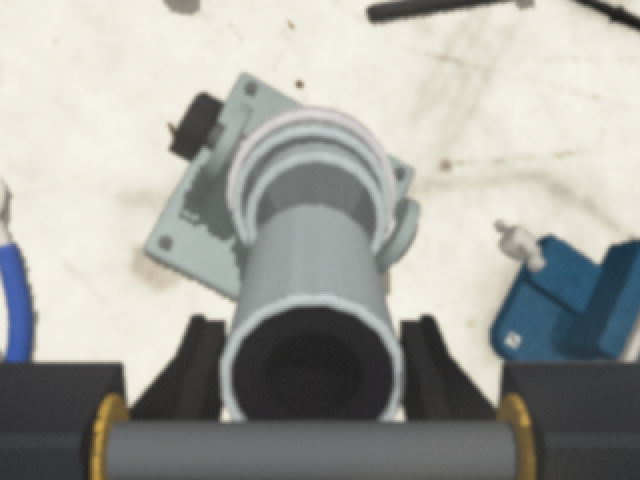

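Emit:
send_rows --deltas "3.2 1 8 0 0 0 0.4;0 0 10 0 0 0 0.4;0 0 8 0 0 0 0.4;0 0 4 0 0 0 0.4;0 0 4 0 0 0 0.4;0 0 4 0 0 0 0.4;0 0 4 0 0 0 0.4;0 0 4 0 0 0 0.4"

```text
time: 20.68
position: [0.493, -0.0037, 0.2408]
tool_rot: [0.637, 0.722, 0.256, -0.086]
ft_force: [0.9, -0.5, -3.7]
grip_width: 0.0448
grip_force: 25.0
```

Run:
```python
from rig import robot
from h import *
o=stat(robot)
```

```text
F tool [-2.2 -0.1  3.1] M tool [ 0.19 -0.53 -0.04] grip 44.8 q [-0.5   0.45  1.92  0.69  0.95 -1.08] pos [ 0.493  -0.0037  0.2408] axis [-0.202 -0.479  0.854] t 20.675
mouth in tool [ -1.6  -1.2 160.4]
```

Emit:
send_rows --deltas "0 0 4 0 0 0 0.4;0 0 4 0 0 0 0.4;0 0 4 0 0 0 0.4;0 0 4 0 0 0 0.4;0 0 4 0 0 0 0.4"

```text
time: 21.3
position: [0.4971, 0.006, 0.2236]
tool_rot: [0.637, 0.722, 0.256, -0.086]
ft_force: [-0.3, -0.1, -2.3]
grip_width: 0.0445
grip_force: 25.0
```

Emit:
send_rows --deltas "0 0 4 0 0 0 0.4;0 0 4 0 0 0 0.4;0 0 4 0 0 0 0.4;0 0 4 0 0 0 0.4;0 0 4 0 0 0 0.4"

```text
time: 21.92
position: [0.5011, 0.0156, 0.2065]
tool_rot: [0.637, 0.722, 0.256, -0.086]
ft_force: [0.1, -0.0, -2.3]
grip_width: 0.0446
grip_force: 25.0
```

Emit:
send_rows --deltas "0 0 4 0 0 0 0.4;0 0 4 0 0 0 0.4;0 0 4 0 0 0 0.4;0 0 2 0 0 0 0.4;0 0 2 0 0 0 0.4"

```text
time: 22.55
position: [0.5043, 0.0232, 0.193]
tool_rot: [0.637, 0.722, 0.256, -0.086]
ft_force: [-0.0, 0.3, -2.7]
grip_width: 0.0447
grip_force: 25.0
```

Run:
```python
from rig import robot
from h import *
o=stat(robot)
```

```text
F tool [-0.9 -0.7  2.4] M tool [ 0.24 -0.55 -0.05] grip 44.7 q [-0.44  0.55  1.95  0.78  0.84 -1.15] pos [0.5043 0.0232 0.193 ] axis [-0.202 -0.48   0.854] t 22.55
mouth in tool [ -1.6  -1.2 104.4]
```

Emit:
send_rows --deltas "0 0 1.5 0 0 0 0.4;0 0 1.5 0 0 0 0.4;0 0 1 0 0 0 0.4;0 0 0 0 0 0 0.4"

```text
time: 23.05
position: [0.505, 0.0251, 0.1896]
tool_rot: [0.637, 0.722, 0.256, -0.086]
ft_force: [-0.4, -0.5, -2.6]
grip_width: 0.045
grip_force: 25.0
```

Emit:
send_rows --deltas "0 0 0.8 0 0 0 0.4;0 0 0.4 0 0 0 0.4"

```text
time: 23.3
position: [0.5053, 0.0256, 0.1886]
tool_rot: [0.637, 0.722, 0.256, -0.086]
ft_force: [-0.2, 0.1, -2.4]
grip_width: 0.045
grip_force: 25.0
```

Emit:
send_rows --deltas "0 0 0.8 0 0 0 0.4;0 0 0.4 0 0 0 0.4"

```text
time: 23.55
position: [0.5055, 0.0262, 0.1876]
tool_rot: [0.637, 0.722, 0.256, -0.086]
ft_force: [-0.1, -0.5, -2.0]
grip_width: 0.0453
grip_force: 25.0
```

Emit:
send_rows --deltas "0 0 0.8 0 0 0 0.4;0 0 0.4 0 0 0 0.4"

```text
time: 23.8
position: [0.5058, 0.0268, 0.1865]
tool_rot: [0.637, 0.722, 0.256, -0.086]
ft_force: [-0.1, -0.2, -2.2]
grip_width: 0.0448
grip_force: 25.0
```

Emit:
send_rows --deltas "0 0 0.8 0 0 0 0.4;0 0 0.2 0 0 0 0.4"

```text
time: 24.05
position: [0.506, 0.0273, 0.1857]
tool_rot: [0.637, 0.722, 0.256, -0.086]
ft_force: [-0.4, -0.1, -2.1]
grip_width: 0.0449
grip_force: 25.0
```

Run:
```python
from rig import robot
from h import *
o=stat(robot)
```

```text
F tool [-0.9 -0.9  1.7] M tool [ 0.22 -0.5  -0.01] grip 44.9 q [-0.43  0.56  1.95  0.79  0.82 -1.16] pos [0.506  0.0273 0.1857] axis [-0.202 -0.48   0.854] t 24.05
mouth in tool [-1.6 -1.2 95.9]
```

Emit:
send_rows --deltas "0 0 0.8 0 0 0 0.4;0 0 0.2 0 0 0 0.4"

```text
time: 24.3
position: [0.5062, 0.0271, 0.1853]
tool_rot: [0.637, 0.722, 0.256, -0.086]
ft_force: [-3.7, -5.3, 3.7]
grip_width: 0.045
grip_force: 25.0
```

Emit:
send_rows --deltas "0 0 0.8 0 0 0 0.4;0 0 0.2 0 0 0 0.4"

```text
time: 24.55
position: [0.5062, 0.0271, 0.1852]
tool_rot: [0.637, 0.722, 0.256, -0.085]
ft_force: [-7.3, -10.0, 11.8]
grip_width: 0.0449
grip_force: 25.1
```

Run:
```python
from rig import robot
from h import *
o=stat(robot);R0=Rot.from_quat(o['tool_rot'])
q=cloud(robot.camera('wrist')).reshape(-1,3);q=q[~np.isnan(q[:,0])];L=R0.inv().apply(q-o['position'])*1e3
for nm,x0,ro,ri,lo,hi in(('outer',(-1,-3),36,32.5,80,115),('mid',(-1,-3),29.8,26.3,65,90),('inner',(-1.6,-2.7),22.5,15,50,75)):
  r=np.hypot(L[:,0]-x0[0],L[:,1]-x0[1]);k=(r<ro)&(r>ri)&(L[:,2]>lo)&(L[:,2]<hi)
  h,e=np.histogram(L[k,2],np.arange(lo,hi+1));i=h.argmax();print(nm,'rim z',e[i],h[i-2:i+3])
```

```text
F tool [ -2.2  -4.5 -16.3] M tool [ 1.   -0.57 -0.01] grip 44.9 q [-0.43  0.57  1.95  0.79  0.82 -1.16] pos [0.5062 0.0271 0.1852] axis [-0.203 -0.478  0.854] t 24.55
mouth in tool [-1.  -1.3 95.4]
outer rim z 96 [  3 143 475 292  59]
mid rim z 76 [  1  43 308 287  54]
inner rim z 58 [372 435 908 469  17]
```

Emit:
send_rows --deltas "0 0 -0.8 0 0 0 0.4;0 0 0 0 0 0 0.55;0 0 0 0 0 0 0.75;0 0 0 0 0 0 0.75;0 0 -15 0 0 0 0.75;0 0 -40 0 0 0 0.75;0 0 -50 0 0 0 0.75;0 0 -50 0 0 0 0.75;0 0 -40 0 0 0 0.75;0 0 -10 0 0 0 0.75"

```text
time: 25.85
position: [0.4651, -0.072, 0.3623]
tool_rot: [0.638, 0.722, 0.256, -0.083]
ft_force: [0.6, -0.5, -0.4]
grip_width: 0.0651
grip_force: 0.0
```

Run:
```python
from rig import robot
from h import *
o=stat(robot)
a0=np.array([-.202,-.479,.854]);m0=np.array([.5215,.0607,.120])
for n in('wrist','scene','top'):
  c=robot.camera(n);q=cloud(c).reshape(-1,3);q=q[np.linalg.norm(q-m0,axis=1)<.07]
  if len(q)<200: print(n,'few');continue
  I=fit_cup(q,m0+a0*.02,a0,.023,.012,.018);m,a=I[0]
  M=fit_cup(q[((q-m0)@a0)<.006],m0,a0,.03,.026,.018)
  print(n,'inner',m.round(4),a.round(3),I[1:],'mid',M[0][0].round(4),M[0][1].round(3),M[1:],((m-M[0][0])@a0*1e3).round(1))
# untilt, and to probe, finger yaw
R0=Rot.from_quat(o['tool_rot']);zt=R0.apply([0,0,1]);v=np.cross(zt,[0,0,-1]);ang=np.arcsin(np.linalg.norm(v))
R=Rot.from_rotvec(v/np.linalg.norm(v)*ang)*R0
print(to(o['position'],R,o)[1],R.as_matrix()[:,:2].round(3))
```

```text
F tool [-0.7  0.5  0.3] M tool [ 0.1  -0.26 -0.03] grip 65.1 q [-0.66  0.25  1.8   0.55  1.29 -0.99] pos [ 0.4651 -0.072   0.3623] axis [-0.206 -0.476  0.855] t 25.85
mouth in tool [ -0.   -3.2 302.6]
wrist inner [0.5131 0.0477 0.1317] [-0.21  -0.53   0.821] (np.int64(1467), np.float64(0.0004555815997208234)) mid [0.5193 0.0558 0.1196] [-0.143 -0.41   0.901] (np.int64(800), np.float64(0.0011484398554847334)) 15.4
scene inner [0.5165 0.0475 0.1346] [-0.207 -0.53   0.823] (np.int64(299), np.float64(0.0008643996663783432)) mid [0.5221 0.0505 0.1198] [-0.122 -0.782  0.611] (np.int64(300), np.float64(0.0011883011050088464)) 15.2
top inner [0.5161 0.0479 0.1315] [-0.22  -0.534  0.816] (np.int64(364), np.float64(0.00077990036155907)) mid [0.5184 0.0524 0.1156] [-0.346 -0.724  0.597] (np.int64(272), np.float64(0.0014131283232032867)) 16.2
[ 15.9 -26.9   0. ] [[-0.123  0.992]
 [ 0.992  0.123]
 [-0.    -0.   ]]
```

Emit:
send_rows --deltas "0 0 0 4 -6.7 0 0.6;0 0 0 4 -6.7 0 0.6;0 0 0 4 -6.7 0 0.6;0 0 0 3.9 -6.8 0 0.6;0 0 0 0 0 -10.6 0.6;0 0 0 0 0 -10.6 0.6;0 0 0 0 0 -10.6 0.6;0 0 0 0 0 -10.6 0.6;0 0 0 0 0 -10.6 0.6"

```text
time: 27.12
position: [0.4641, -0.0692, 0.3576]
tool_rot: [0.253, 0.967, 0.002, -0.005]
ft_force: [-0.5, -0.3, 0.4]
grip_width: 0.0519
grip_force: 0.0
```

Emit:
send_rows --deltas "20 28 2 0 0 0 0.6;28 40 8 0 0 0 0.6;28 40 8 0 0 0 0.6;28 40 8 0 0 0 0.6;28 40 8 0 0 0 0.6;28 40 8 0 0 0 0.6;20 28 6 0 0 0 0.6;6.6 7.4 4 0 0 0 0.6;0 0 0 0 0 0 0.6"

```text
time: 28.25
position: [0.4324, 0.2512, 0.3077]
tool_rot: [0.256, 0.967, 0.0, -0.004]
ft_force: [0.1, -0.4, 0.3]
grip_width: 0.052
grip_force: 0.0
```

Run:
```python
from rig import robot
from h import *
o=stat(robot);print(o['tool_rot'])
for n in('wrist','scene','top'):
  c=robot.camera(n)
  q=cloud(c).reshape(-1,3);q=q[(np.hypot(q[:,0]-.435,q[:,1]-.249)<.018)]
  for lo,hi,r in((.05,.09,.009),(.10,.125,.011)):
    p=q[(q[:,2]>lo)&(q[:,2]<hi)]
    if len(p)>15:
      s=circ(p,r,[.435,.249]);print(n,lo,len(p),s.x,np.median(s.fun),q[q[:,2]<.15][:,2].max())
  if n=='wrist':cv2.imwrite('pics/w7.png',c['image'][:,:,::-1])
```

```text
F tool [-0.3 -0.3 -0.3] M tool [-0.12 -0.07  0.03] grip 52.0 q [ 0.3   0.34  1.72  0.01  1.09 -0.76] pos [0.4324 0.2512 0.3077] axis [ 0.008 -0.003  1.   ] t 28.25
mouth in tool [-170.6 -109.9  203.7]
[ 2.55991717e-01  9.66669144e-01  1.61865333e-04 -4.35674556e-03]
wrist 0.05 148 [0.43255511 0.249365  ] 0.00012713126035859054 0.13636079545508983
wrist 0.1 200 [0.43238334 0.2495298 ] 0.0003290123933721847 0.13636079545508983
scene 0.05 107 [0.43528979 0.24914295] 0.0004675962953207338 0.13965514822781988
scene 0.1 88 [0.43499927 0.24924627] 0.0005128116498288923 0.13965514822781988
top 0.05 34 [0.43543805 0.25020529] 0.00033042898411726057 0.13517099597309992
top 0.1 43 [0.43517158 0.25024673] 0.0006526879742171088 0.13517099597309992
```

View pics/w7.png

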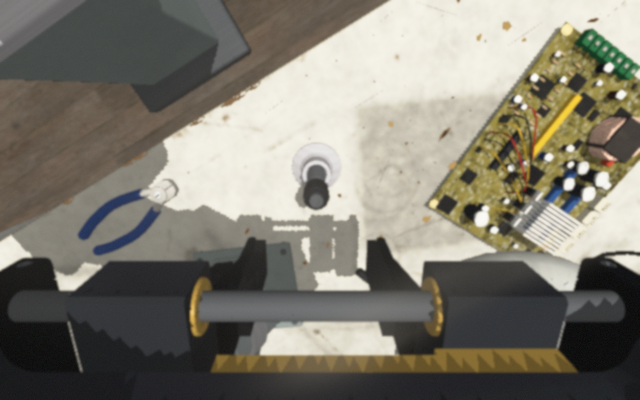

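Emit:
send_rows --deltas "-2.7 -0.4 25 -0.1 -0.5 0 0.6;0 0 30 0 0 0 0.6;0 0 30 0 0 0 0.6;0 0 25 0 0 0 0.6;0 0 15 0 0 0 0.6;0 0 9 0 0 0 0.6;0 0 3.7 0 0 0 0.6;0 0 0 0 0 0 0.6"

```text
time: 29.4
position: [0.4362, 0.2496, 0.1719]
tool_rot: [0.257, 0.966, 0.001, 0.002]
ft_force: [1.4, -0.3, -0.2]
grip_width: 0.0521
grip_force: 0.0
```

Run:
```python
from rig import robot
from h import *
o=stat(robot);print(o['tool_rot'])
```

```text
F tool [-1.3  0.4  0.2] M tool [-0.11 -0.04  0.  ] grip 52.1 q [ 0.3   0.55  1.85  0.    0.73 -0.75] pos [0.4362 0.2496 0.1719] axis [-0.004 -0.001  1.   ] t 29.4
mouth in tool [-164.7 -110.7   69.2]
[0.25707794 0.96638796 0.00125396 0.00191828]
```

Emit:
send_rows --deltas "0 0 0 0 0 0 0.4;0 0 0 0 0 0 0.3;0 0 0 0 0 0 0.2;0 0 0 0 0 0 0.15;0 0 0 0 0 0 0.15;0 0 -3 0 0 0 0.15;0 0 -10 0 0 0 0.15" --newtons 20

```text
time: 30.28
position: [0.4355, 0.2494, 0.1844]
tool_rot: [0.257, 0.966, 0.001, 0.001]
ft_force: [0.4, 0.1, -0.1]
grip_width: 0.0213
grip_force: 20.0
```

Emit:
send_rows --deltas "0 0 -20 0 0 0 0.15;0 0 -30 0 0 0 0.15;0 0 -40 0 0 0 0.15;0 0 -40 0 0 0 0.15;0 0 -30 0 0 0 0.15;0 0 -10 0 0 0 0.15;0 0 0 0 0 0 0.15"

```text
time: 31.15
position: [0.4351, 0.2493, 0.3547]
tool_rot: [0.257, 0.966, 0.001, 0.002]
ft_force: [-0.5, -0.8, -1.0]
grip_width: 0.0214
grip_force: 20.0
```

Run:
```python
from rig import robot
from h import *
o=stat(robot)
a=np.array([-.212,-.53,.822]);a/=np.linalg.norm(a);m=np.array([.516,.0477,.133])
R0=Rot.from_quat(o['tool_rot']);zt=R0.apply([0,0,1]);v=np.cross(zt,-a);ang=np.arcsin(np.linalg.norm(v))
R=Rot.from_rotvec(v/np.linalg.norm(v)*ang)*R0
T=m+a*(.162+.035);print('T',T,'rot',to(T,R,o)[1],R0.as_matrix()[:,:2].round(3))
W=[.44,-.03,.345];print('shift first to',W,to(W,R,o)[0])
o['tool_rot']=R.as_quat();o['position']=np.array(W);print('after tilt',to(T,R,o)[0])
```

```text
F tool [-0.  -0.9  1. ] M tool [-0.09 -0.04  0.01] grip 21.4 q [ 0.3   0.28  1.66  0.    1.2  -0.75] pos [0.4351 0.2493 0.3547] axis [-0.004 -0.001  1.   ] t 31.15
mouth in tool [-165.  -110.5  252.1]
T [ 0.47426787 -0.05663032  0.29481042] rot [-34.3   5.    0. ] [[-0.868  0.497]
 [ 0.497  0.868]
 [-0.003  0.003]]
shift first to [0.44, -0.03, 0.345] [-143.  -240.     9.4]
after tilt [-46.6 -32.4  34.4]
```

Emit:
send_rows --deltas "-16 -27 1 0 0 0 0.15;-26 -43 2 0 0 0 0.15;-26 -43 2 0 0 0 0.15;-26 -43 2 0 0 0 0.15;-26 -43 1 0 0 0 0.15;-16 -27 1 0 0 0 0.15;-7 -14 0.4 0 0 0 0.15;0 0 0 -8.6 1.3 0 0.15;0 0 0 -8.6 1.3 0 0.15;0 0 0 -8.6 1.2 0 0.15"

```text
time: 32.4
position: [0.4399, -0.0292, 0.3444]
tool_rot: [0.25, 0.941, 0.228, 0.027]
ft_force: [-0.3, 0.7, -1.8]
grip_width: 0.0216
grip_force: 20.0
```

Emit:
send_rows --deltas "0 0 0 -8.5 1.2 0 0.15;-10 -7 8 0 0 0 0.15;-16 -11 12 0 0 0 0.15;-14 -10 10 0 0 0 0.15;-6.6 -4.4 4.4 0 0 0 0.15;0 0 0 0 0 0 0.15"

```text
time: 33.15
position: [0.4746, -0.0561, 0.2939]
tool_rot: [0.245, 0.922, 0.297, 0.035]
ft_force: [-0.0, 0.3, -0.7]
grip_width: 0.0215
grip_force: 20.0
```

Run:
```python
from rig import robot
from h import *
o=stat(robot);R0=Rot.from_quat(o['tool_rot'])
a0=-R0.apply([0,0,1]);m0=np.array([.516,.0477,.133])
for n in('wrist','scene','top'):
  c=robot.camera(n)
  for t in(True,False):
    try:print(n,'probe',in_tool(c,o,.009,.009,.08,.155,tilt=t))
    except Exception as e:print(n,'probe fail',e)
  q=cloud(c).reshape(-1,3);q=q[np.linalg.norm(q-m0,axis=1)<.07];L=R0.inv().apply(q-o['position']);q=q[L[:,2]>.172]
  if len(q)<200: print(n,'few');continue
  M=fit_cup(q,m0,a0,.023,.012,.018);m,a=M[0]
  print(n,'inner',m.round(4),a.round(3),M[1:],'in tool',(R0.inv().apply(m-o['position'])*1e3).round(1),R0.inv().apply(a).round(3))
  if n=='wrist':cv2.imwrite('pics/w8.png',c['image'][80:320,160:480,::-1].repeat(2,0).repeat(2,1))
```

```text
F tool [ 0.1 -0.2  0.7] M tool [ 0.29 -0.1  -0.1 ] grip 21.5 q [-0.65  0.37  1.87  0.64  1.16 -2.04] pos [ 0.4746 -0.0561  0.2939] axis [-0.209 -0.53   0.821] t 33.15
mouth in tool [  1.1   3.7 235.2]
wrist probe (array([ 3.2, -1.8]), array([ 0. , -0.5]), np.int64(1020), np.float64(0.0001531402235696996))
wrist probe (array([ 3.2, -1.8]), array([0., 0.]), np.int64(1020), np.float64(0.00016640093792663364))
wrist inner [0.5136 0.0475 0.1317] [-0.21  -0.528  0.823] (np.int64(1657), np.float64(0.0005471483266709658)) in tool [  1.6  -1.8 196.4] [ 0.002  0.002 -1.   ]
scene probe (array([1.4, 0.9]), array([ 0.3, -0.7]), np.int64(277), np.float64(0.0007452106699918012))
scene probe (array([1.4, 0.9]), array([0., 0.]), np.int64(277), np.float64(0.0007698354454221904))
scene inner [0.5165 0.0474 0.1347] [-0.211 -0.529  0.822] (np.int64(297), np.float64(0.0007573859692340829)) in tool [ -0.8   1.  194.4] [ 0.002  0.001 -1.   ]
top probe (array([-124.8,  -20.5]), array([215.8,  34.5]), np.int64(4), np.float64(0.0003017044355402305))
top probe (array([ 1.9, -0.9]), array([0., 0.]), np.int64(4), np.float64(0.00040424708964204893))
top inner [0.5162 0.0479 0.1315] [-0.226 -0.523  0.822] (np.int64(329), np.float64(0.0007430459457834466)) in tool [ -0.6  -0.5 197.2] [ 0.018 -0.002 -1.   ]
```

View pics/w8.png

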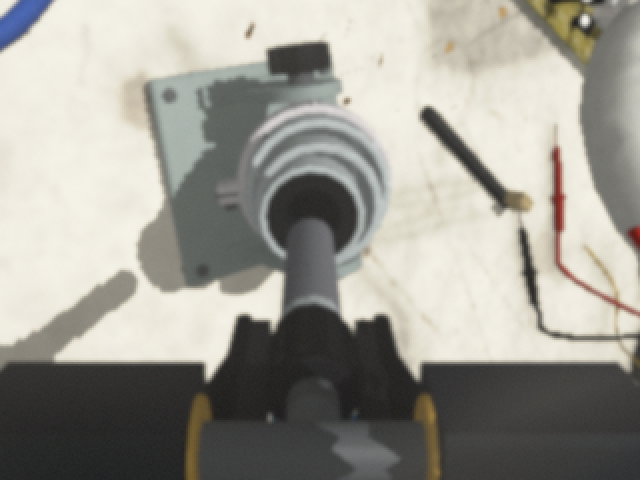

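Emit:
send_rows --deltas "-1.9 0 8 0 0 0 0.15;0 0 10 0 0 0 0.15;0 0 8 0 0 0 0.15;0 0 4 0 0 0 0.15;0 0 4 0 0 0 0.15;0 0 4 0 0 0 0.15;0 0 4 0 0 0 0.15;0 0 4 0 0 0 0.15"

```text
time: 34.3
position: [0.4859, -0.033, 0.2564]
tool_rot: [0.245, 0.922, 0.297, 0.036]
ft_force: [0.2, 0.1, -0.2]
grip_width: 0.0213
grip_force: 20.0
```

Run:
```python
from rig import robot
from h import *
o=stat(robot)
```

```text
F tool [-0.1  0.   0.3] M tool [ 0.31 -0.12 -0.01] grip 21.3 q [-0.59  0.44  1.91  0.7   1.06 -2.07] pos [ 0.4859 -0.033   0.2564] axis [-0.212 -0.53   0.821] t 34.3
mouth in tool [  3.5   3.6 189.9]
```

Emit:
send_rows --deltas "0 0 4 0 0 0 0.15;0 0 4 0 0 0 0.15;0 0 4 0 0 0 0.15;0 0 4 0 0 0 0.15;0 0 4 0 0 0 0.15"

```text
time: 34.92
position: [0.4901, -0.0224, 0.24]
tool_rot: [0.245, 0.922, 0.297, 0.036]
ft_force: [-0.3, 0.5, -0.5]
grip_width: 0.0215
grip_force: 20.0
```

Emit:
send_rows --deltas "0 0 4 0 0 0 0.15;0 0 4 0 0 0 0.15;0 0 4 0 0 0 0.15;0 0 4 0 0 0 0.15;0 0 4 0 0 0 0.15"

```text
time: 35.55
position: [0.4943, -0.0117, 0.2235]
tool_rot: [0.245, 0.922, 0.297, 0.036]
ft_force: [-0.5, -0.1, -0.1]
grip_width: 0.0213
grip_force: 20.0
```

Emit:
send_rows --deltas "0 0 4 0 0 0 0.15;0 0 4 0 0 0 0.15;0 0 4 0 0 0 0.15;0 0 4 0 0 0 0.15;0 0 4 0 0 0 0.15"

```text
time: 36.17
position: [0.4985, -0.0012, 0.2071]
tool_rot: [0.245, 0.922, 0.297, 0.036]
ft_force: [-0.0, -0.7, -0.1]
grip_width: 0.0219
grip_force: 20.0
```

Run:
```python
from rig import robot
from h import *
o=stat(robot)
```

```text
F tool [-0.3 -0.6 -0.2] M tool [ 0.3  -0.12 -0.05] grip 21.9 q [-0.51  0.54  1.94  0.78  0.93 -2.13] pos [ 0.4985 -0.0012  0.2071] axis [-0.211 -0.53   0.821] t 36.175
mouth in tool [  3.5   3.6 129.8]
```

15 mm left by estimate; going in small steps now.

Emit:
send_rows --deltas "0 0 2.5 0 0 0 0.15;0 0 2.5 0 0 0 0.15;0 0 2.5 0 0 0 0.15;0 0 2.5 0 0 0 0.15"

```text
time: 36.67
position: [0.5006, 0.0041, 0.199]
tool_rot: [0.245, 0.922, 0.297, 0.036]
ft_force: [-0.2, 0.2, -1.4]
grip_width: 0.0215
grip_force: 20.0
```

Emit:
send_rows --deltas "0 0 1 0 0 0 0.15;0 0 1 0 0 0 0.15"

```text
time: 36.92
position: [0.5011, 0.0051, 0.1975]
tool_rot: [0.245, 0.922, 0.297, 0.036]
ft_force: [0.3, 1.1, -0.7]
grip_width: 0.0212
grip_force: 20.0
```

Emit:
send_rows --deltas "0 0 0.8 0 0 0 0.15;0 0 0.2 0 0 0 0.15"

```text
time: 37.17
position: [0.5012, 0.0056, 0.1967]
tool_rot: [0.245, 0.922, 0.297, 0.036]
ft_force: [-0.3, 0.3, -0.6]
grip_width: 0.0215
grip_force: 20.0
```

Emit:
send_rows --deltas "0 0 0.8 0 0 0 0.15;0 0 0.2 0 0 0 0.15"

```text
time: 37.42
position: [0.5014, 0.0061, 0.1958]
tool_rot: [0.245, 0.922, 0.297, 0.036]
ft_force: [0.4, -1.0, -0.1]
grip_width: 0.0212
grip_force: 20.0
```

Emit:
send_rows --deltas "0 0 0.8 0 0 0 0.15;0 0 0.2 0 0 0 0.15"

```text
time: 37.67
position: [0.5016, 0.0067, 0.195]
tool_rot: [0.245, 0.922, 0.297, 0.036]
ft_force: [-0.3, -0.7, 0.4]
grip_width: 0.0216
grip_force: 20.0
```

Emit:
send_rows --deltas "0 0 0.6 0 0 0 0.15;0 0 0.2 0 0 0 0.15"

```text
time: 37.92
position: [0.502, 0.007, 0.1946]
tool_rot: [0.245, 0.922, 0.297, 0.036]
ft_force: [-0.6, -2.3, 2.3]
grip_width: 0.0216
grip_force: 20.0
```

Run:
```python
from rig import robot
from h import *
o=stat(robot)
```

```text
F tool [-0.4 -0.6 -3.3] M tool [ 0.21 -0.01 -0.07] grip 21.6 q [-0.5   0.56  1.95  0.81  0.9  -2.15] pos [0.502  0.007  0.1946] axis [-0.212 -0.53   0.821] t 37.925
mouth in tool [  3.7   3.4 114.5]
```

Emit:
send_rows --deltas "0 0 0.5 0 0 0 0.15;0 0 0 0 0 0 0.15"

```text
time: 38.17
position: [0.5022, 0.007, 0.1945]
tool_rot: [0.245, 0.922, 0.297, 0.036]
ft_force: [-1.6, -2.8, 5.7]
grip_width: 0.0214
grip_force: 20.0
```

Emit:
send_rows --deltas "0 0 -0.4 0 0 0 0.15;0 0 0 0 0 0 0.3;0 0 0 0 0 0 0.5;0 0 0 0 0 0 0.5;0 0 -15 0 0 0 0.5;0 0 -30 0 0 0 0.5;0 0 -50 0 0 0 0.5;0 0 -50 0 0 0 0.5;0 0 -30 0 0 0 0.5;0 0 0 0 0 0 0.5"

```text
time: 39.42
position: [0.4652, -0.0874, 0.3401]
tool_rot: [0.246, 0.922, 0.295, 0.039]
ft_force: [0.7, 0.6, -0.4]
grip_width: 0.0439
grip_force: 0.0
```

Run:
```python
from rig import robot
from h import *
o=stat(robot)
a=np.array([-.212,-.53,.821]);m=np.array([.5163,.0477,.133])
for n in('wrist','scene','top'):
  c=robot.camera(n);q=cloud(c).reshape(-1,3);q=q[~np.isnan(q[:,0])];d=q-m;s=d@a;r=np.linalg.norm(d-s[:,None]*a,axis=1)
  k=(r<.022)&(s>.004)&(s<.08);print(n,k.sum(),'probe top above inner rim',np.percentile(s[k],[50,98,99.5]).round(4) if k.sum() else '','centre',q[k].mean(0).round(4) if k.sum() else '')
  if n=='scene':cv2.imwrite('pics/s9.png',c['image'][180:360,200:440,::-1].repeat(3,0).repeat(3,1))
```

```text
F tool [-0.3  0.5  0.8] M tool [ 0.3  -0.12 -0.06] grip 43.9 q [-0.71  0.3   1.81  0.6   1.29 -2.01] pos [ 0.4652 -0.0874  0.3401] axis [-0.216 -0.526  0.822] t 39.425
mouth in tool [  6.3   3.9 291.7]
wrist 522 probe top above inner rim [0.031  0.0397 0.0404] centre [0.5033 0.0311 0.1552]
scene 162 probe top above inner rim [0.0233 0.0414 0.0417] centre [0.5071 0.0402 0.1537]
top 117 probe top above inner rim [0.0284 0.0401 0.0405] centre [0.5107 0.0354 0.1549]
```

View pics/s9.png

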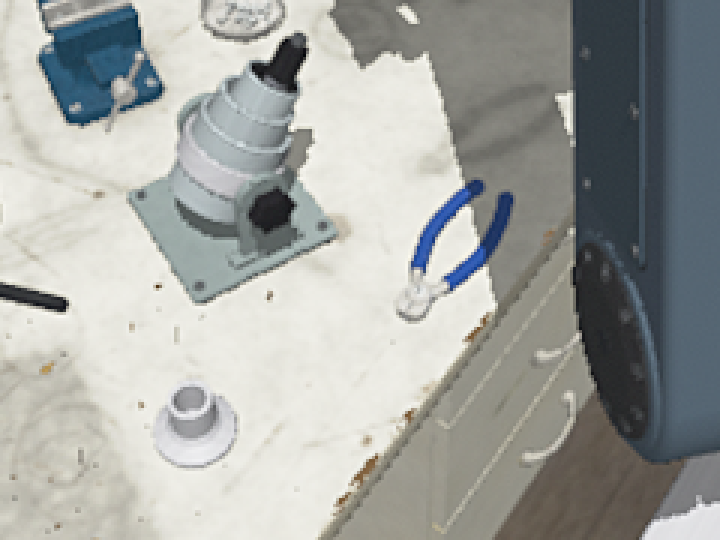

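```bash
python3 -c "
from rig import robot
print(robot.hand_in())"
```

```text
the job is handed in; nothing more can be done
None
```

The shield is assembled and handed in: the middle can sits home between the lugs, the smallest can is home inside it, the probe was lowered to a felt stop on the bore floor, and the gripper has let go and backed away (39 s used); the final depth check put the probe top about 40 mm above the smallest can's rim against the expected 38 mm, which I take to be depth-measurement error.

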